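# Start and tighten the rotor's hub screw with the T-key

## Robot

A 6-joint arm with a two-finger parallel gripper is mounted at the origin on a cart in front of the work surface, level with it; the furniture and walls round the work are solid. World frame = base frame: x ahead of the robot, y to its left, z up, the work surface at z = 0. Lengths are in m, angles in rad, forces in N, time in s.
With the tool pointing down it reaches from about 0.35 to 0.85 m from the base axis. Payload 8.1 kg.
Tool frame: the origin (TCP) lies at the very end of the fingers, on their centre line; the grasp point (between the pads) lies 19 mm behind it; z points along the fingers, y is the direction in which the jaws open and shut (so a half turn about z gives the same grasp; the last joint's range is limited). The gripper opens to 93 mm and grips with 3 to 60 N. Pads are 15 mm wide; open, the fingers measure 128 mm over their backs; the gripper's body (75 mm by 188 mm) begins 65 mm behind the grasp point.
Start: joints at [-0.085, 0.13, 1.488, -0, 1.523, -0.085], TCP at [0.6, 0, 0.219] pointing down, gripper open.
Joint ranges: [-2.96, 2.96], [-0.89, 2.26], [0.02, 2.5], [-1.34, 4.48], [0, 2.73], [-2.66, 2.66]. Speed limits (rad/s): [2.39, 2.39, 2.79, 3.14, 3.14, 3.14].

## Interface

Orientations are given as a rotation vector (axis times angle).
In Python, from plant import robot gives the robot as it stands.
- The arm moves only by the tool jog_arm, never from a script. Its argument "commands" is a list of rows, each a list of 3 entries, a list of its own where there are three numbers: the shift along the world's x, y, z scaled (see below), then the turn, a rotation vector about the world's x, y, z scaled (see below), then the closure, from -1 (fully open) to 1 (shut), so that 0 is half open. In form: [[[tx, ty, tz], [ax, ay, az], hand], ...]. A call has 1 to 10 rows; each row is the pose to reach, as a shift and turn from the pose measured when the call began, turning the shorter way round; what a row does not reach only later rows make up. The controller multiplies each number of a shift by 0.6 m and each number of a turn by 2 pi rad. A row lasts 1/8 s, in which the tool goes at most 62.5 mm and 10.7 degrees, less where a joint would pass 70% of its speed; a pose out of reach is approached as far as the arm can. A call with a number of a shift or a turn outside -1 to 1 is refused whole. A call with a gripper value outside its range is refused whole. The fingers move at their own pace and stop on an object; "newtons" is the grip in N (left out, the last holds). Time passes only in rows, so rows that repeat a pose let the fingers close. It gives the time, the measured TCP pose, the force and the opening at its end, in the units of the state.
- robot.read_state(): the state, without advancing time (a new reading comes with each control period).
- robot.read_camera(name): name is "scene" or "side" or "wrist"; returns a dict with "pixels" (420x560x3 uint8, red, green, blue), "fovy" (degrees; the focal length in pixels is half the picture's height over the tangent of half this angle, whatever the lens; pixels are square), "cx", "cy" (the principal point, pixels), "distortion" ([k1, k2, p1, p2, k3] as OpenCV has them; the pictures are not rectified), "rvec" (rotation vector, rad) and "tvec" (3), from world to camera coordinates, as OpenCV has them; the wrist camera has in their place "tool_from_camera" (4x4, takes a point from camera to tool coordinates, whose origin is the TCP and whose axes are the flange's). Camera axes: x right, y down, z forward; pixel columns grow to the right and rows downward; lengths in m; the calibration is good to about 2 mm. A picture is of the moment at which its call begins: read the wrist's pose just before it. There is no depth.
- robot.close_job(): hands the job in, once; it reports no verdict.
Trained networks look in the newest picture that a camera, given by its name, has taken for a name from the list of things; names that differ only in an ending like _2 or _b are one class to them, and where a whole thing is asked for, a point or a joint stands for the part that bears it (a point fixed in the world has none). Each returns a list of dicts, best first, with "p" (0 to 1); they miss things now and then, are a little off and sometimes report something else, mostly with a low value. They report only what shows in the picture. A call takes as long as a camera call. They do not tell look-alikes from the thing itself.
- robot.trace(camera, name): "pixels" (420x560 bool, what is visible of it) and "uv" ([column, row] in pixels, amid what is visible of it).
The state is a dict: "t": time; "q": joint angles; "dq": joint speeds; "joint_torque": joint torques, N m; "tool_pos": TCP position; "orientation": TCP orientation; "force": force on the tool from outside, world axes, zero at the start; "wrist_torque": the same for the moment, N m; "opening": finger opening in m.
Only numpy, scipy, OpenCV 4.12 (cv2) and the standard library are available. Lean on these libraries where they do the work, as an engineer would, in place of code of your own. Each camera call takes 0.05 s, during which the arm holds its last target.

## Task

Take the orange-handled T-key out of its white holder, set it upright and squarely into the square socket of the blue rotor's hub screw, feeling gently for the flats, and only when it is fully down turn the screw clockwise until it comes up against its stop, without forcing it. Then put the key back upright in its holder, fully down. Leave everything else on the bench where it stands.

Things in the scene. Friction and masses are not known exactly. Their poses are not given: they have to be found in the camera images.
- rotor_key: T-shaped key, 92 mm tall, 0.14 kg. Origin: centre of the tip's end; z runs up the shank, x along the handle. From the tip: a round pilot nose 9 mm long (cone from 6 to 14 mm wide over the first 7 mm), a square drive 14 x 14 mm from 9 to 27 mm (flats parallel to x and y), a shank 18 mm thick, a collar 34 mm across from 42 to 46 mm, the bar handle from 70 to 92 mm.
- key_handle (a point): Middle of the key's orange bar handle, 81 mm above the tip's end, axes as the key's. The bar is 80 mm long (x), 16 mm thick (y) and 22 mm high (z); pinch it here across its thickness, from above.
- key_holder: White block 72 x 72 x 50 mm (foot 84 x 84 x 6 mm), fixed to the bench. Origin: centre of the underside, z up. The key hangs in the hole in its top by the collar; the key's origin then lies 8 mm above the holder's origin. The key may have any yaw in it.
- holder_mouth (a point): Middle of the mouth of the holder's upright round hole, 50 mm above the bench; the hole is 25 mm across and 46 mm deep.
- rotor: Blue centrifuge rotor, 128 mm across, on a plate 150 x 150 x 6 mm fixed to the bench. Origin: centre of the plate's underside, z up. On its middle stands the steel hub screw, a square block 40 x 40 mm whose top is 86 mm above the bench, a red dot at one corner of its top.
- hub_top (a point): Middle of the rotor's flat top, 56 mm above the bench, under the hub screw. The hub screw floats sideways on it with a friction of about 1 N: its axis may lie up to 3 mm in x and in y from the rotor's axis, and the key's nose pushes it into line as it goes in.
- socket_mouth (a point): Point on the rotor's axis level with the hub screw's top: nominal middle of the mouth (true one up to 3 mm off in x, y). Socket: upright, 16.5 mm square, 22 mm deep, sides parallel to the block's. Its yaw is not measured: see it, or press lightly and turn counter-clockwise (clockwise may drag the screw on) until the drive drops in (within 0.15 rad, each quarter turn). Else only the nose enters.
- hub_screw (a joint): Angle turned by the hub screw, rad, clockwise seen from above; starts at 0 to 0.1, stop at 0.8 (it sinks 1 mm). Its mount is springy, 0.8 N m per rad: the screw winds up 0.08 rad before it turns (0.06 N m), and at the stop the torque rises at that rate; over 0.2 N m is forcing it. It stays where left, tells nothing of the socket's yaw. Key play in the socket: up to 0.2 rad either way.
- vial_1: Bystander to leave alone: 22x22x44 mm sample vial, black cap, yellow content. Origin: centre of its underside.
- vial_2: Bystander to leave alone: 22x22x44 mm sample vial, black cap, pink content. Origin: centre of its underside.
- dropper_amber: Bystander to leave alone: amber dropper bottle, 38 mm across, 84 mm high. Origin: centre of its underside.
- petri_1: Bystander to leave alone: clear petri dish, 105 mm across, 13 mm high. Origin: centre of its underside.
- beaker_250: Bystander to leave alone: glass beaker, 74 mm across, 93 mm high. Origin: centre of its underside.
Mind the look-alikes: they are no part of the job. What is shaped like the rotor_key but purple or turquoise is not meant.

How it is judged:
On the way, in this order (a step that is already met when the one before it is completed fails the run):
1. the key stands upright, at least 16 mm down in the hub screw's socket, before the screw has been turned (still under 0.2 rad) (horizontal distance between rotor_key and socket_mouth below 0.007 m and z of rotor_key in the frame of socket_mouth below -0.016 m and angle between rotor_key's own z axis and vertical below 0.1 rad and value of joint hub_screw below 0.2 rad), for 0.2 s.
2. the screw is turned to its stop (beyond 0.74 rad) with the key still at least 14 mm down in the socket (horizontal distance between rotor_key and socket_mouth below 0.009 m and z of rotor_key in the frame of socket_mouth below -0.014 m and angle between rotor_key's own z axis and vertical below 0.1 rad and value of joint hub_screw above 0.74 rad), for 0.1 s.
At the end, for the whole second after the job is handed in: The hub screw stands at its stop (beyond 0.74 of 0.8 rad) and the key stands released and at rest in its holder, upright within 0.08 rad, within 8 mm of the hole's axis and down to within 3 mm of its seat (value of joint hub_screw above 0.74 rad and horizontal distance between rotor_key and key_holder below 0.008 m and z of rotor_key in the frame of key_holder below 0.011 m and angle between rotor_key's own z axis and vertical below 0.08 rad and linear speed of rotor_key below 0.02 m/s); the robot touches nothing.
It fails at once if the key forced: more than 30 N between key and rotor or hub screw (contact force between rotor_key and rotor above 30 N).
It fails at once if the screw turned (faster than 0.15 rad/s) while the key leans more than 0.1 rad (velocity of joint hub_screw above 0.15 rad/s and angle between rotor_key's own z axis and vertical above 0.1 rad).
It fails at once if the fingers or the arm push on the rotor or its screw (more than 3 N) instead of the key (contact force between any of the fingers, the arm and rotor above 3 N).
It fails at once if another thing on the bench moved by more than 30 mm (distance of any of vial_1, vial_2, dropper_amber, petri_1, beaker_250 from where it was at the start of the episode above 0.03 m).
It also fails if it takes over 70 s, if anything falls off the work surface, if the arm or the gripper's body presses on something with over 40 N, if the wrist force passes 120 N, or if a joint passes its speed limit or range.

## Working session

There is one attempt and no reset: what is moved stays moved. The work goes in short steps, Python scripts to look and compute and a tool call to move; the robot and the scene stay as the last step left them, time stands still between calls to the robot, and variables do not carry over. Pictures are saved under pics/ and viewed, and the job is handed in when it is done.

Besides the shell and the picture viewer there is one more tool, called after "Emit:" as a command line: name --argument value ..., lists and objects as JSON in quotes. jog_arm: Moves the arm, as the interface text tells. Shifts and turns lie within -1 to 1; 1 stands for 0.6 m of shift or 2 pi rad of turn. Its arguments: {"type":"object","properties":{"commands":{"type":"array"},"newtons":{"type":"number"}},"required":["commands"]}

```bash
ls; mkdir -p pics
cat > h.py <<'E'
import numpy as np, cv2
from scipy.spatial.transform import Rotation as R
from plant import robot
def cam(n):
    s=robot.read_state(); c=robot.read_camera(n); return s,c
def K(c):
    h=c['pixels'].shape[0]; f=h/2/np.tan(np.radians(c['fovy'])/2)
    return np.array([[f,0,c['cx']],[0,f,c['cy']],[0,0,1.]]),np.array(c['distortion'],float)
def ext(s,c):
    if 'rvec' in c and c['rvec'] is not None:
        return R.from_rotvec(c['rvec']).as_matrix(),np.array(c['tvec'],float)
    T=np.eye(4);T[:3,:3]=R.from_rotvec(s['orientation']).as_matrix();T[:3,3]=s['tool_pos']
    T=np.linalg.inv(T@np.array(c['tool_from_camera'])); return T[:3,:3],T[:3,3]
def proj(s,c,P):
    k,d=K(c);r,t=ext(s,c)
    return cv2.projectPoints(np.array(P,float).reshape(-1,1,3),cv2.Rodrigues(r)[0],t,k,d)[0].reshape(-1,2)
def back(s,c,uv,z):
    k,d=K(c);r,t=ext(s,c)
    n=cv2.undistortPoints(np.array(uv,float).reshape(-1,1,2),k,d).reshape(-1,2)
    o=-r.T@t; out=[]
    for a in n:
        v=r.T@np.array([a[0],a[1],1]); out.append(o+v*(z-o[2])/v[2])
    return np.array(out)
def save(c,n,img=None):
    cv2.imwrite('pics/'+n,cv2.cvtColor(c['pixels'] if img is None else img,cv2.COLOR_RGB2BGR))
E
python3 - <<'E'
from h import *
for n in ['scene','side','wrist']:
    s,c=cam(n); save(c,n+'0.png')
    for o in ['rotor_key','key_holder','rotor','hub_screw']:
        for d in robot.trace(n,o)[:4]:
            print(n,o,round(d['p'],2),d['uv'],d['pixels'].sum())
print({k:np.round(v,3) for k,v in s.items()})
E
```

```text
pics
scene rotor_key 0.72 [219.3, 240.9] 153
scene rotor_key 0.62 [231.2, 203.8] 228
scene rotor_key 0.59 [247.7, 187.3] 123
scene rotor_key 0.32 [175.6, 231.4] 389
scene key_holder 0.83 [234.3, 215.6] 490
scene rotor 0.78 [306.8, 247.7] 1542
scene rotor 0.46 [369.3, 317.3] 110
scene hub_screw 0.7 [306.3, 230.6] 198
side rotor_key 0.65 [275.8, 182.7] 159
side rotor_key 0.65 [233.7, 189.7] 250
side rotor_key 0.52 [310.9, 179.7] 233
side rotor_key 0.26 [286.9, 222.6] 210
side key_holder 0.8 [269.9, 195.8] 360
side key_holder 0.16 [287.6, 223.3] 171
side rotor 0.96 [287.1, 242.2] 1510
side hub_screw 0.54 [287.6, 223.7] 179
side hub_screw 0.39 [287.5, 240.6] 1598
wrist rotor_key 0.9 [204.0, 8.7] 600
wrist rotor_key 0.77 [35.1, 45.1] 4167
wrist key_holder 0.63 [205.9, 23.3] 4070
wrist rotor 0.76 [238.5, 251.3] 11041
wrist hub_screw 0.61 [223.9, 285.8] 1533
{'t': np.float64(0.5), 'q': array([-0.085,  0.13 ,  1.488,  0.   ,  1.523, -0.085]), 'dq': array([-0.001, -0.002,  0.   , -0.001, -0.001, -0.   ]), 'joint_torque': array([-1.0000e-03, -5.5917e+01, -4.9157e+01,  7.7000e-02,  2.4000e-02,
       -0.0000e+00]), 'tool_pos': array([0.6  , 0.   , 0.219]), 'orientation': array([-2.221, -2.221,  0.   ]), 'force': array([0.096, 0.707, 0.71 ]), 'wrist_torque': array([ 0.023, -0.009, -0.016]), 'opening': np.float64(0.093)}
```

View pics/scene0.png

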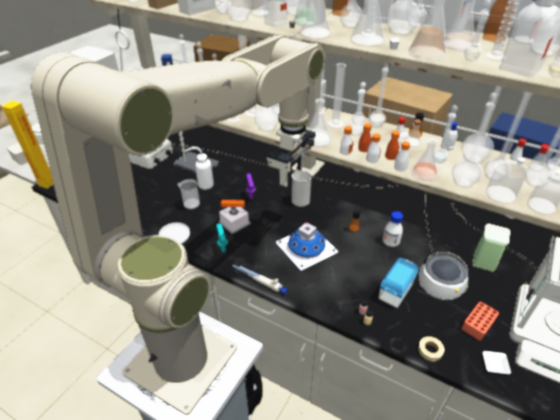

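View pics/side0.png

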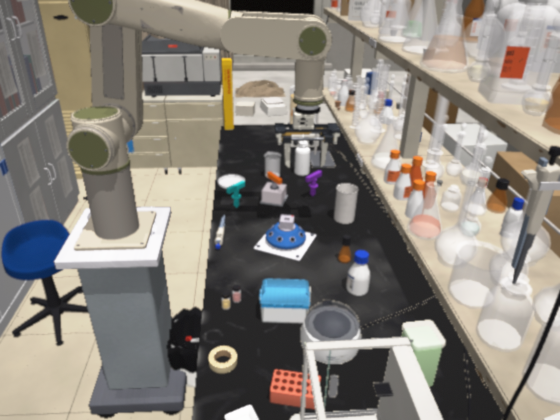

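View pics/wrist0.png

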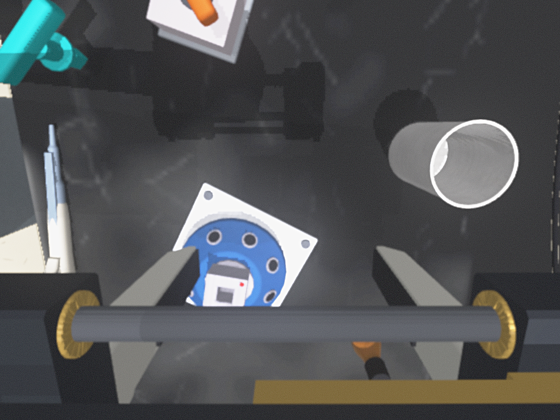

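The wrist picture shows the holder with the orange key at (205,15), partly cut off, and the rotor at (235,260) with the red dot at (242,285). The turquoise look-alike is at the left. I'll get rough positions first, then move above the holder.

Run:
```python
from h import *
s,c=cam('wrist')
print(np.array(c['tool_from_camera']).round(3),c['fovy'],c['distortion'])
print('hub top',back(s,c,[[224,296],[242,285]],.086).round(4))
print('plate corners',back(s,c,[[206,183],[317,240]],.006).round(4))
print('keyhandle',back(s,c,[[204,9]],.1).round(4), 'holder top',back(s,c,[[205,20],[234,55],[158,17],[250,0]],.05).round(4))
s,c=cam('scene')
print('scene key',back(s,c,[[232,203.5]],.1).round(4),back(s,c,[[306,230]],.086).round(4))
s,c=cam('side')
print('side key',back(s,c,[[275,180]],.1).round(4),back(s,c,[[287,220]],.086).round(4))
```

```text
[[ 0.    -0.966 -0.258  0.073]
 [ 1.     0.     0.     0.   ]
 [-0.    -0.258  0.966 -0.165]
 [ 0.     0.     0.     1.   ]] 64.41166494346675 [-0.00653824  0.          0.          0.          0.        ]
hub top [[ 0.539  -0.0917  0.086 ]
 [ 0.5572 -0.0797  0.086 ]]
plate corners [[ 0.5088  0.0078  0.006 ]
 [ 0.6377 -0.0613  0.006 ]]
keyhandle [[0.538  0.1577 0.1   ]] holder top [[0.5275 0.1638 0.05  ]
 [0.5524 0.1347 0.05  ]
 [0.4853 0.1663 0.05  ]
 [0.5684 0.1797 0.05  ]]
scene key [[0.5104 0.1802 0.1   ]] [[ 0.5307 -0.0932  0.086 ]]
side key [[0.5193 0.1417 0.1   ]] [[ 0.538  -0.1049  0.086 ]]
```

Emit:
jog_arm --commands '[[[-0.117, 0.25, 0.12], [0, 0, 0], -1], [[-0.117, 0.25, 0.12], [0, 0, 0], -1], [[-0.117, 0.25, 0.12], [0, 0, 0], -1], [[-0.117, 0.25, 0.12], [0, 0, 0], -1], [[-0.117, 0.25, 0.12], [0, 0, 0], -1], [[-0.117, 0.25, 0.12], [0, 0, 0], -1]]'

```text
t: 1.65
tool_pos: [0.5299, 0.1489, 0.2895]
orientation: [-2.223, -2.219, 0.002]
force: [0.3, -0.9, 0.1]
opening: 0.0927
```

Run:
```python
from h import *
s,c=cam('wrist'); save(c,'w1.png'); print(s['tool_pos'],s['orientation'])
for o in ['rotor_key','key_holder','key_handle']:
    for d in robot.trace('wrist',o)[:4]:
        print(o,round(d['p'],2),d['uv'],d['pixels'].sum())
hsv=cv2.cvtColor(c['pixels'],cv2.COLOR_RGB2HSV)
m=((hsv[...,0]<14)&(hsv[...,1]>150)&(hsv[...,2]>100)).astype(np.uint8)
n,l,st,ce=cv2.connectedComponentsWithStats(m)
for i in range(1,n):
    if st[i,4]>100:
        p=np.argwhere(l==i)[:,::-1].astype(np.float32); r=cv2.minAreaRect(p); print(st[i],ce[i],r); print(back(s,c,cv2.boxPoints(r),.092).round(4))
```

```text
[0.52986644 0.14886697 0.28952555] [-2.22254991 -2.21934568  0.0024606 ]
rotor_key 0.94 [163.7, 196.8] 1284
rotor_key 0.92 [405.8, 131.2] 1653
rotor_key 0.78 [280.2, 155.4] 1300
key_holder 0.72 [279.2, 135.1] 2730
key_handle 0.77 [279.1, 153.0] 1340
key_handle 0.66 [402.8, 134.1] 1754
key_handle 0.58 [161.7, 194.0] 1277
key_handle 0.47 [278.2, 139.8] 2805
[255 122  46  70 354] [273.4039548  148.00564972] ((277.4512939453125, 156.52590942382812), (74.54048156738281, 14.433422088623047), 62.02052688598633)
[[0.4959 0.2189 0.092 ]
 [0.5095 0.2258 0.092 ]
 [0.5469 0.1558 0.092 ]
 [0.5329 0.1482 0.092 ]]
```

View pics/w1.png

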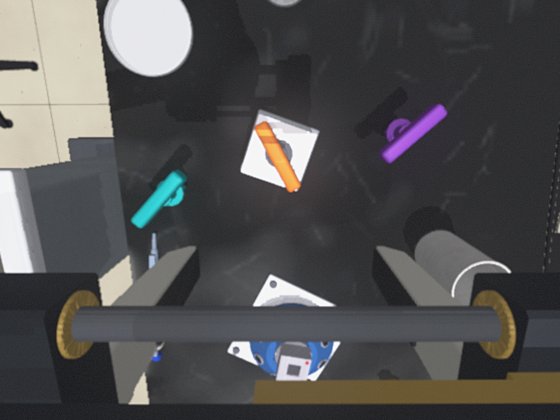

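The picture shows the orange handle centred at about (278,156) on the white holder. Purple is at (415,132), turquoise at (160,198) and the hub at (295,365). Next is a model fit of the handle and holder outlines.

```bash
cat >> h.py <<'E'
from scipy.optimize import minimize
def box(cx,cy,yaw,lx,ly,z0,z1):
    a=np.array([[sx*lx/2,sy*ly/2] for sx in(-1,1) for sy in(-1,1)])
    r=np.array([[np.cos(yaw),-np.sin(yaw)],[np.sin(yaw),np.cos(yaw)]])
    a=a@r.T+[cx,cy]
    return np.vstack([np.c_[a,np.full(4,z0)],np.c_[a,np.full(4,z1)]])
def hullmask(s,c,P,sc=4):
    h,w=c['pixels'].shape[:2]
    uv=proj(s,c,P); hu=cv2.convexHull(uv.astype(np.float32))
    m=np.zeros((h*sc,w*sc),np.uint8); cv2.fillConvexPoly(m,np.round((hu+.5)*sc-.5).astype(np.int32),255)
    return cv2.resize(m,(w,h),interpolation=cv2.INTER_AREA)/255.
def fit(s,c,mask,x0,lx,ly,z0,z1,ignore=None):
    M=mask.astype(float)
    def f(p):
        h=hullmask(s,c,box(p[0],p[1],p[2],lx,ly,z0,z1)); d=np.abs(h-M)
        if ignore is not None: d=d*(~ignore)
        return d.sum()/M.sum()
    sim=np.array(x0)+np.array([[0,0,0],[.006,0,0],[0,.006,0],[0,0,.12]])
    r=minimize(f,x0,method='Nelder-Mead',options=dict(initial_simplex=sim,xatol=1e-5,fatol=1e-4,maxiter=150)); return r.x,r.fun
def orange(c,uv0):
    hsv=cv2.cvtColor(c['pixels'],cv2.COLOR_RGB2HSV)
    m=((hsv[...,0]<20)&(hsv[...,1]>110)&(hsv[...,2]>60)).astype(np.uint8)
    n,l,st,ce=cv2.connectedComponentsWithStats(m)
    i=min([i for i in range(1,n) if st[i,4]>80],key=lambda i:np.hypot(*(ce[i]-uv0)))
    return l==i
E
python3 - <<'E'
from h import *
s,c=cam('wrist')
m=orange(c,[278,156]); print(m.sum())
for z in (.076,):
    x,f=fit(s,c,m,[.52,.187,-1.1],.08,.016,.078,.100); print(x.round(4),f)
g=c['pixels'].min(2); hsv=cv2.cvtColor(c['pixels'],cv2.COLOR_RGB2HSV)
# holder top
print(back(s,c,[[260,110],[318,130],[242,172],[300,190]],.05).round(4))
v=c['pixels'].copy()
for p in proj(s,c,box(*x,.08,.016,.078,.100)): cv2.circle(v,tuple(np.round(p).astype(int)),1,(0,255,0),-1)
v=cv2.resize(v[90:210,200:360],(800,600),interpolation=cv2.INTER_NEAREST); save(c,'w1z.png',v)
ss,cs=cam('side'); ms=orange(cs,[275,180]); xs,fs=fit(ss,cs,ms,list(x),.08,.016,.078,.1); print('side',xs,fs,ms.sum())
ss,cs=cam('scene'); ms=orange(cs,[232,203]); xs,fs=fit(ss,cs,ms,list(x),.08,.016,.078,.1); print('scene',xs,fs,ms.sum())
E
```

```text
1029
[ 0.5206  0.1881 -1.0705] 0.20722574744183386
[[0.5    0.2381 0.05  ]
 [0.568  0.2154 0.05  ]
 [0.4766 0.1658 0.05  ]
 [0.5475 0.1434 0.05  ]]
side [ 0.51977811  0.1859106  -1.05586482] 0.23092535259717925 114
scene [ 0.52668504  0.1895623  -1.05393479] 0.14918608953015167 212
```

View pics/w1z.png

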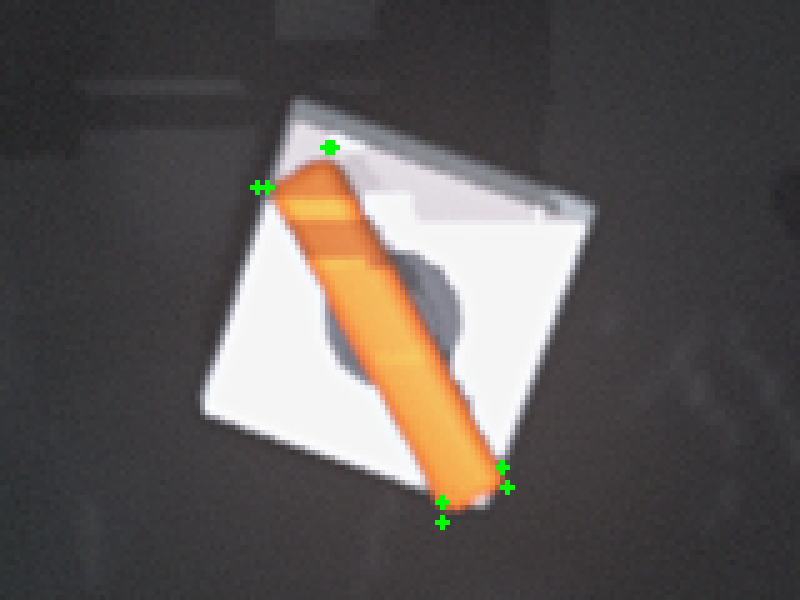

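Emit:
jog_arm --commands '[[[-0.015, 0.065, -0.13], [0, 0, 0.081], -1], [[-0.015, 0.065, -0.13], [0, 0, 0.081], -1], [[-0.015, 0.065, -0.13], [0, 0, 0.081], -1], [[-0.015, 0.065, -0.13], [0, 0, 0.081], -1], [[-0.015, 0.065, -0.13], [0, 0, 0.081], -1]]'

```text
t: 2.62
tool_pos: [0.5213, 0.1885, 0.213]
orientation: [1.596, 2.705, 0.001]
force: [-0.3, -0.0, 0.3]
opening: 0.0932
```

Run:
```python
from h import *
s,c=cam('wrist'); print(s['t'],s['tool_pos'],s['orientation'],s['q'].round(3))
Rm=R.from_rotvec(s['orientation']).as_matrix(); print('tool y yaw',np.arctan2(Rm[1,1],Rm[0,1]))
uv=proj(s,c,[[.5208,.188,.1]])[0]; print(uv)
m=orange(c,uv); 
x,f=fit(s,c,m,[.5206,.188,-1.06],.08,.016,.078,.100); print(x.round(4),f,m.sum())
v=c['pixels'].copy()
for p in proj(s,c,box(*x,.08,.016,.078,.100)): cv2.circle(v,tuple(np.round(p).astype(int)),1,(0,255,0),-1)
save(c,'w2.png',v)
```

```text
2.625 [0.52131877 0.18852383 0.21298879] [1.59583319e+00 2.70538703e+00 5.58553702e-04] [ 0.255  0.009  1.625 -0.     1.506 -0.25 ]
tool y yaw 0.5049174990775543
[283.75728364 211.56220171]
[ 0.5211  0.1879 -1.0812] 1.8892059149241092 602
```

View pics/w2.png

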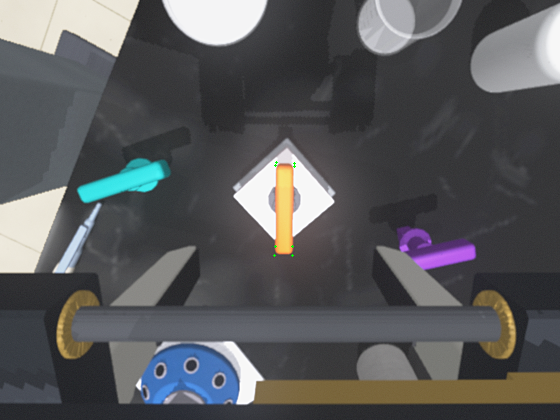

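The handle is nearly vertical in the picture, centre about (285,208), squarely between the fingers.

Run:
```python
from h import *
s,c=cam('wrist'); print(c['cx'],c['cy'])
print(proj(s,c,[s['tool_pos']*[1,1,0]+[0,0,.1]]))
a=c['pixels'].astype(int); m=((a[...,0]-a[...,2])>70)&(a[...,0]>130)
n,l,st,ce=cv2.connectedComponentsWithStats(m.astype(np.uint8)); i=[i for i in range(1,n) if st[i,4]>300 and abs(ce[i][0]-285)<15][0]
m=l==i; print(st[i],ce[i])
x,f=fit(s,c,m,[.5206,.188,-1.07],.08,.016,.078,.100); print(x.round(4),f)
for r in (170,190,210,230,248): print(r,np.where(m[r])[0][[0,-1]])
```

```text
285.69172208176957 213.24676039073861
[[284.56159406 211.30831543]]
[ 275  164   19   90 1549] [283.77533893 208.50936088]
[ 0.5206  0.1884 -1.0762] 0.12545981594703728
170 [276 292]
190 [275 293]
210 [275 292]
230 [276 291]
248 [275 292]
```

Emit:
jog_arm --commands '[[[-0.001, 0, -0.08], [0, 0, 0], -1], [[-0.001, 0, -0.16], [0, 0, 0], -1], [[-0.001, 0, -0.21], [0, 0, 0], -1], [[-0.001, 0, -0.238], [0, 0, 0], -1], [[-0.001, 0, -0.238], [0, 0, 0], -1], [[-0.001, 0, -0.238], [0, 0, 0], -1]]'

```text
t: 3.48
tool_pos: [0.522, 0.1888, 0.072]
orientation: [1.594, 2.704, 0.004]
force: [0.1, 0.9, 0.3]
opening: 0.093
```

Emit:
jog_arm --commands '[[[0, 0, 0], [0, 0, 0], 1], [[0, 0, 0], [0, 0, 0], 1], [[0, 0, 0], [0, 0, 0], 1], [[0, 0, 0], [0, 0, 0], 1], [[0, 0, 0], [0, 0, 0], 1], [[0, 0, 0], [0, 0, 0], 1]]' --newtons 35

```text
t: 4.22
tool_pos: [0.522, 0.1888, 0.0719]
orientation: [1.594, 2.704, 0.003]
force: [0.9, 0.4, -0.1]
opening: 0.0375
```

Emit:
jog_arm --commands '[[[0, 0, 0], [0, 0, 0], 1], [[0, 0, 0], [0, 0, 0], 1], [[0, 0, 0], [0, 0, 0], 1], [[0, 0, 0], [0, 0, 0], 1], [[0, 0, 0], [0, 0, 0], 1]]'

```text
t: 4.85
tool_pos: [0.5218, 0.1887, 0.0718]
orientation: [1.594, 2.705, 0.003]
force: [-0.8, -0.5, 0.9]
opening: 0.0204
```

Run:
```python
from h import *
s=robot.read_state(); print({k:np.round(v,4) for k,v in s.items()})
```

```text
{'t': np.float64(4.85), 'q': array([ 2.5480e-01,  1.2670e-01,  1.7689e+00, -2.0000e-04,  1.2431e+00,
       -2.5070e-01]), 'dq': array([ 0.0016, -0.0024, -0.001 , -0.0004,  0.0002, -0.0016]), 'joint_torque': array([ 8.33000e-02, -5.20034e+01, -4.57807e+01,  1.56300e-01,
       -3.70800e-01, -2.10000e-03]), 'tool_pos': array([0.5218, 0.1887, 0.0718]), 'orientation': array([1.5941, 2.7045, 0.003 ]), 'force': array([-0.7784, -0.5383,  0.8728]), 'wrist_torque': array([-0.0813,  0.1698, -0.0086]), 'opening': np.float64(0.0204)}
```

Emit:
jog_arm --commands '[[[0, 0, 0], [0, 0, 0], 1], [[0, 0, 0], [0, 0, 0], 1], [[0, 0, 0], [0, 0, 0], 1]]'

```text
t: 5.22
tool_pos: [0.5219, 0.1888, 0.0718]
orientation: [1.594, 2.705, 0.003]
force: [-0.6, -0.4, -0.1]
opening: 0.0207
```

Run:
```python
from h import *
s,c=cam('wrist'); print({k:np.round(v,4) for k,v in s.items()}); save(c,'w3.png')
```

```text
{'t': np.float64(5.225), 'q': array([ 2.5480e-01,  1.2670e-01,  1.7688e+00, -2.0000e-04,  1.2431e+00,
       -2.5070e-01]), 'dq': array([ 0.0005, -0.0003, -0.0002, -0.0002, -0.0005, -0.0006]), 'joint_torque': array([ 8.71000e-02, -5.18705e+01, -4.56687e+01,  1.60100e-01,
       -3.79300e-01, -2.00000e-03]), 'tool_pos': array([0.5219, 0.1888, 0.0718]), 'orientation': array([1.5941, 2.7045, 0.0031]), 'force': array([-0.5545, -0.4025, -0.1105]), 'wrist_torque': array([-0.0317,  0.1746,  0.0073]), 'opening': np.float64(0.0207)}
```

View pics/w3.png

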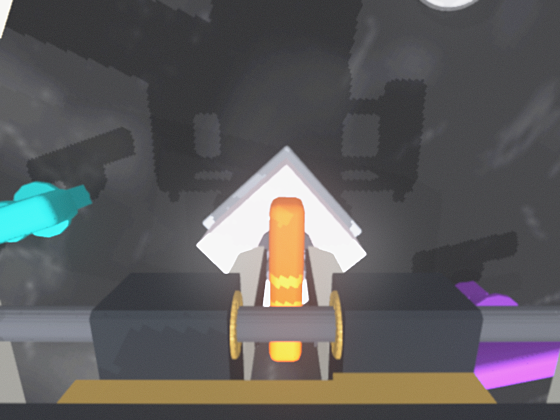

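Emit:
jog_arm --commands '[[[0, 0, 0.03], [0, 0, 0], 1], [[0, 0, 0.07], [0, 0, 0], 1], [[0, 0, 0.12], [0, 0, 0], 1], [[0, 0, 0.17], [0, 0, 0], 1], [[0, 0, 0.22], [0, 0, 0], 1], [[0, 0, 0.22], [0, 0, 0], 1]]'

```text
t: 6.02
tool_pos: [0.524, 0.1894, 0.208]
orientation: [1.592, 2.7, 0.011]
force: [-1.3, -0.4, -2.0]
opening: 0.0202
```

Run:
```python
from h import *
s,c=cam('wrist'); print({k:np.round(v,4) for k,v in s.items()}); save(c,'w4.png')
s,c=cam('side'); save(c,'s4.png', cv2.resize(c['pixels'][120:270,180:380],(800,600),interpolation=cv2.INTER_CUBIC))
s,c=cam('scene'); save(c,'c4.png', cv2.resize(c['pixels'][120:270,160:360],(800,600),interpolation=cv2.INTER_CUBIC))
```

```text
{'t': np.float64(6.025), 'q': array([ 2.5480e-01,  9.7000e-03,  1.6340e+00, -1.0000e-04,  1.4879e+00,
       -2.5080e-01]), 'dq': array([-0.0022,  0.0339,  0.0653,  0.001 , -0.034 , -0.0008]), 'joint_torque': array([ 4.12000e-02, -5.10367e+01, -5.04612e+01,  7.08000e-02,
        6.92600e-01, -1.90000e-03]), 'tool_pos': array([0.524 , 0.1894, 0.208 ]), 'orientation': array([1.5915, 2.7003, 0.011 ]), 'force': array([-1.3031, -0.4257, -2.0332]), 'wrist_torque': array([-0.029 , -0.0429, -0.0151]), 'opening': np.float64(0.0202)}
```

View pics/w4.png

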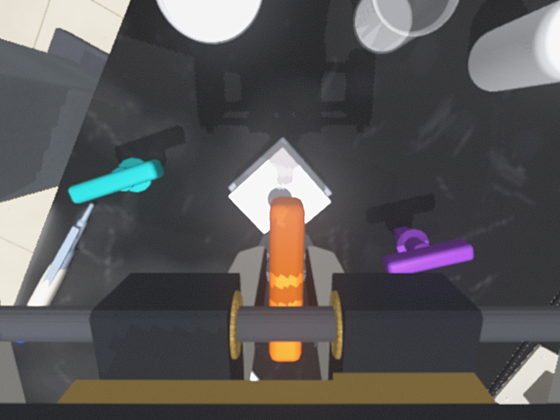

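View pics/s4.png

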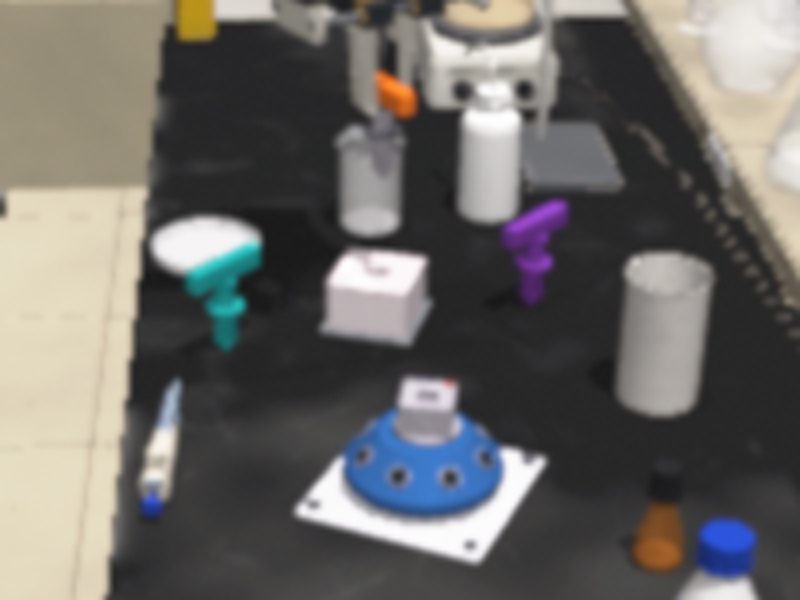

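View pics/c4.png

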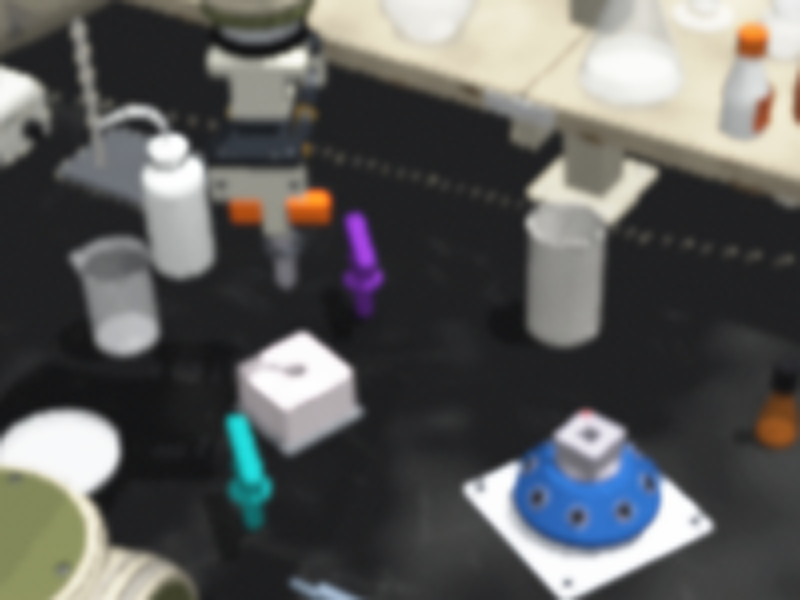

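The key is out of the holder and looks upright. Now I'll look at the hub.

Emit:
jog_arm --commands '[[[0.018, -0.1, 0.07], [0, 0, -0.03], 1], [[0.018, -0.2, 0.07], [0, 0, -0.06], 1], [[0.018, -0.3, 0.07], [0, 0, -0.072], 1], [[0.018, -0.4, 0.07], [0, 0, -0.072], 1], [[0.018, -0.49, 0.07], [0, 0, -0.072], 1], [[0.018, -0.529, 0.07], [0, 0, -0.072], 1], [[0.018, -0.529, 0.07], [0, 0, -0.072], 1], [[0.018, -0.529, 0.07], [0, 0, -0.072], 1]]'

```text
t: 7.18
tool_pos: [0.5316, -0.128, 0.2434]
orientation: [-2.161, -2.279, -0.0]
force: [1.0, 0.5, -1.6]
opening: 0.0205
```

```bash
cat >> h.py <<'E'
def tilt(s):
    Rm=R.from_rotvec(s['orientation']).as_matrix(); z=Rm[:,2]
    # world rotvec that brings tool z to straight down
    corr=np.cross(z,[0,0,-1]); return corr, np.arctan2(Rm[1,1],Rm[0,1])
E
python3 - <<'E'
from h import *
s,c=cam('wrist'); print(s['tool_pos'],tilt(s),s['force'],s['q'].round(3)); save(c,'w5.png'); save(c,'w5z.png',cv2.resize(c['pixels'][80:260,160:400],(800,600),interpolation=cv2.INTER_CUBIC))
E
```

```text
[ 0.53157868 -0.12795079  0.24337454] (array([-0.00068064, -0.00043676, -0.        ]), np.float64(0.05324174016349851)) [ 1.01927311  0.48514443 -1.63660079] [-3.300e-01 -2.200e-02  1.602e+00  1.000e-03  1.563e+00 -3.840e-01]
```

View pics/w5.png

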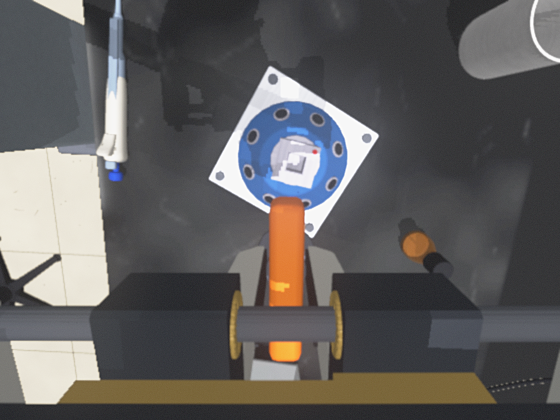

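View pics/w5z.png

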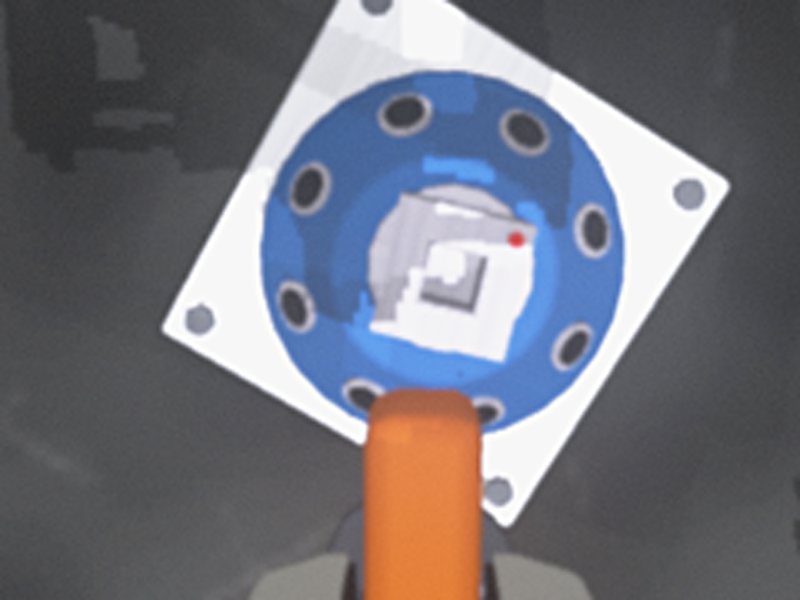

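The hub screw's top corners in the zoom are about (537,228), (508,362), (370,330) and (402,195), with the dot at (516,240). The plate corners are visible as well. I'll back-project them.

Run:
```python
from h import *
s,c=cam('wrist')
z=lambda a:np.array(a)*.3+[160-.35,80-.35]
P=back(s,c,z([[537,228],[508,362],[370,330],[402,195]]),.086); print(P.round(4),P.mean(0))
d=np.diff(np.vstack([P,P[:1]]),axis=0)[:,:2]; print(np.linalg.norm(d,axis=1), [np.mod(np.arctan2(a[1],a[0])+np.pi/4,np.pi/2)-np.pi/4 for a in d])
S=back(s,c,z([[487,262],[473,312],[421,298],[432,248]]),.086);print('socket',S.mean(0),np.linalg.norm(np.diff(S,axis=0),axis=1),[np.mod(np.arctan2(a[1],a[0])+np.pi/4,np.pi/2)-np.pi/4 for a in np.diff(S,axis=0)])
Q=back(s,c,z([[376,2],[689,193],[498,491],[199,320]]),.006); print('plate holes',Q.mean(0),np.linalg.norm(np.diff(Q,axis=0),axis=1),np.diff(Q,axis=0))
# refine block fit with white mask
```

```text
[[ 0.5626 -0.0748  0.086 ]
 [ 0.5573 -0.1141  0.086 ]
 [ 0.5162 -0.1068  0.086 ]
 [ 0.5236 -0.0677  0.086 ]] [ 0.53992512 -0.09087895  0.086     ]
[0.0396383  0.04172014 0.03978745 0.03968425] [np.float64(-0.13618287436152676), np.float64(-0.1755626051741146), np.float64(-0.18751994750193735), np.float64(-0.18002375888753108)]
socket [ 0.53963704 -0.09098545  0.086     ] [0.01497179 0.01571076 0.01471539] [np.float64(-0.20637872107995214), np.float64(-0.20843100471659337), np.float64(-0.16188534909815244)]
plate holes [ 0.53744133 -0.09252255  0.006     ] [0.12716624 0.12854688 0.12808277] [[ 0.11355138 -0.05724804  0.        ]
 [-0.05958721 -0.11390199  0.        ]
 [-0.11360154  0.05915985  0.        ]]
```

Emit:
jog_arm --commands '[[[0.0135, 0.062, -0.03], [0, 0, -0.018], 1], [[0.0135, 0.062, -0.07], [0, 0, -0.0363], 1], [[0.0135, 0.062, -0.1], [0, 0, -0.0363], 1], [[0.0135, 0.062, -0.12], [0, 0, -0.0363], 1], [[0.0135, 0.062, -0.125], [0, 0, -0.0363], 1], [[0.0135, 0.062, -0.125], [0, 0, -0.0363], 1]]'

```text
t: 8.02
tool_pos: [0.5403, -0.0907, 0.1695]
orientation: [2.405, 2.02, 0.001]
force: [-0.4, 0.5, -1.0]
opening: 0.0203
```

Run:
```python
from h import *
s,c=cam('wrist'); print(s['tool_pos'],tilt(s),s['force'],s['wrist_torque']); save(c,'w6.png')
s,c=cam('side'); save(c,'s6.png', cv2.resize(c['pixels'][160:280,220:380],(800,600),interpolation=cv2.INTER_CUBIC))
s,c=cam('scene'); save(c,'c6.png', cv2.resize(c['pixels'][160:280,240:400],(800,600),interpolation=cv2.INTER_CUBIC))
```

```text
[ 0.54026034 -0.09065798  0.16948524] (array([0.00014202, 0.00116599, 0.        ]), np.float64(-0.1732179123386884)) [-0.43250898  0.54096551 -1.04981335] [-0.02276795 -0.0002391  -0.01425605]
```

View pics/w6.png

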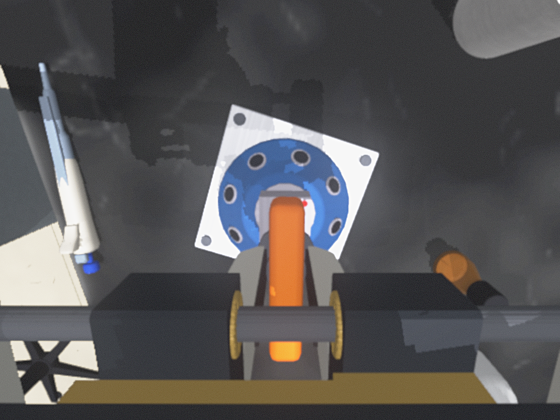

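View pics/s6.png

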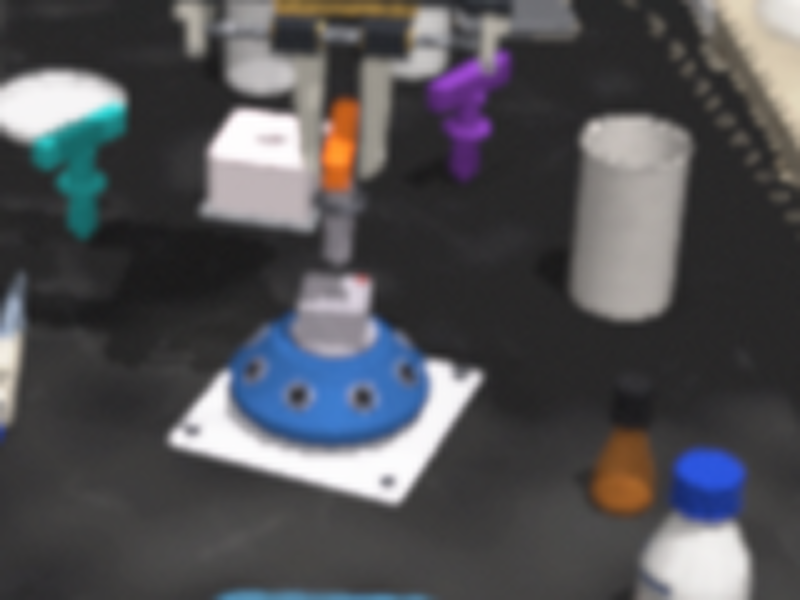

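View pics/c6.png

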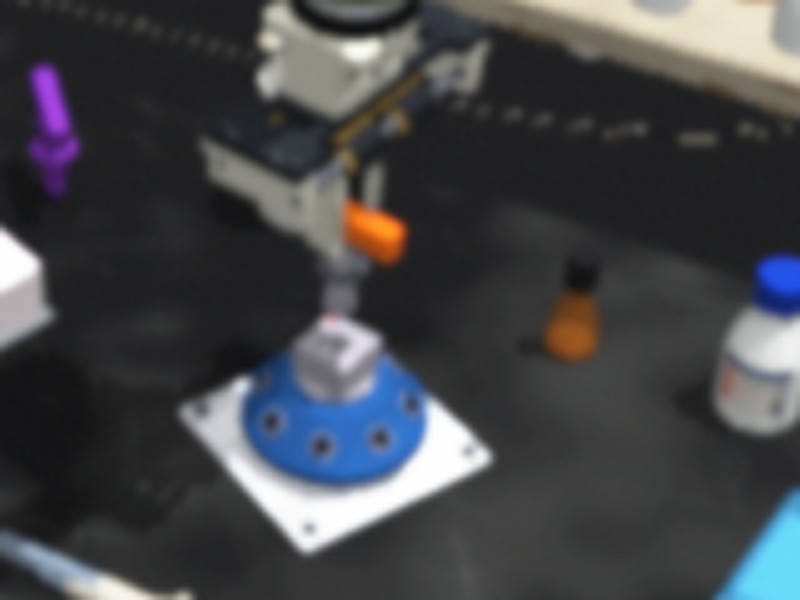

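The key tip sits over the socket in both outside views, and the hub edges run parallel to the wrist picture. Descending gently.

Emit:
jog_arm --commands '[[[-0.001, 0, -0.012], [0, 0, 0], 1], [[-0.001, 0, -0.02], [0, 0, 0], 1], [[-0.001, 0, -0.026], [0, 0, 0], 1], [[-0.001, 0, -0.03], [0, 0, 0], 1], [[-0.001, 0, -0.034], [0, 0, 0], 1], [[-0.001, 0, -0.038], [0, 0, 0], 1], [[-0.001, 0, -0.038], [0, 0, 0], 1]]'

```text
t: 9.05
tool_pos: [0.5399, -0.0906, 0.147]
orientation: [2.405, 2.02, 0.002]
force: [-0.2, -0.4, -1.2]
opening: 0.0205
```

Emit:
jog_arm --commands '[[[0, 0, -0.003], [0, 0, 0], 1], [[0, 0, -0.006], [0, 0, 0], 1], [[0, 0, -0.006], [0, 0, 0], 1]]'

```text
t: 9.43
tool_pos: [0.5397, -0.0906, 0.1432]
orientation: [2.405, 2.02, 0.002]
force: [-0.1, -0.0, -1.8]
opening: 0.0206
```

Emit:
jog_arm --commands '[[[0, 0, -0.003], [0, 0, 0], 1], [[0, 0, -0.006], [0, 0, 0], 1], [[0, 0, -0.006], [0, 0, 0], 1]]'

```text
t: 9.8
tool_pos: [0.5395, -0.0906, 0.1393]
orientation: [2.405, 2.02, 0.001]
force: [-0.7, -0.3, -1.8]
opening: 0.0202
```

Emit:
jog_arm --commands '[[[0, 0, -0.003], [0, 0, 0], 1], [[0, 0, -0.005], [0, 0, 0], 1], [[0, 0, -0.005], [0, 0, 0], 1]]'

```text
t: 10.18
tool_pos: [0.5394, -0.0905, 0.1361]
orientation: [2.405, 2.02, 0.001]
force: [0.3, 0.4, -1.6]
opening: 0.0203
```

Emit:
jog_arm --commands '[[[0, 0, -0.003], [0, 0, 0], 1], [[0, 0, -0.006], [0, 0, 0], 1], [[0, 0, -0.006], [0, 0, 0], 1]]'

```text
t: 10.55
tool_pos: [0.5393, -0.0905, 0.1322]
orientation: [2.406, 2.02, 0.0]
force: [-0.1, -0.1, -1.3]
opening: 0.0205
```

Emit:
jog_arm --commands '[[[0, 0, -0.002], [0, 0, 0], 1], [[0, 0, -0.003], [0, 0, 0], 1], [[0, 0, -0.003], [0, 0, 0], 1]]'

```text
t: 10.92
tool_pos: [0.5392, -0.0905, 0.1303]
orientation: [-2.406, -2.02, -0.0]
force: [-0.5, 0.6, -0.7]
opening: 0.0203
```

Emit:
jog_arm --commands '[[[0, 0, -0.002], [0, 0, 0], 1], [[0, 0, -0.003], [0, 0, 0], 1], [[0, 0, -0.003], [0, 0, 0], 1]]'

```text
t: 11.3
tool_pos: [0.5392, -0.0905, 0.1285]
orientation: [-2.405, -2.02, -0.0]
force: [-0.5, -0.5, -2.2]
opening: 0.0205
```

Run:
```python
from h import *
s,c=cam('wrist'); print(s['tool_pos'],tilt(s),s['force'],s['wrist_torque'],s['q'].round(3)); save(c,'w7.png')
s,c=cam('side'); save(c,'s7.png', cv2.resize(c['pixels'][160:280,220:380],(800,600),interpolation=cv2.INTER_CUBIC))
s,c=cam('scene'); save(c,'c7.png', cv2.resize(c['pixels'][160:280,240:400],(800,600),interpolation=cv2.INTER_CUBIC))
```

```text
[ 0.53916592 -0.0904673   0.12845556] (array([-1.99266318e-04, -1.59427287e-05, -0.00000000e+00]), np.float64(-0.17353532785194706)) [-0.46092544 -0.49318877 -2.23595163] [ 0.00580092 -0.00726624 -0.04595655] [-0.26   0.048  1.743  0.     1.351 -0.087]
```

View pics/s7.png

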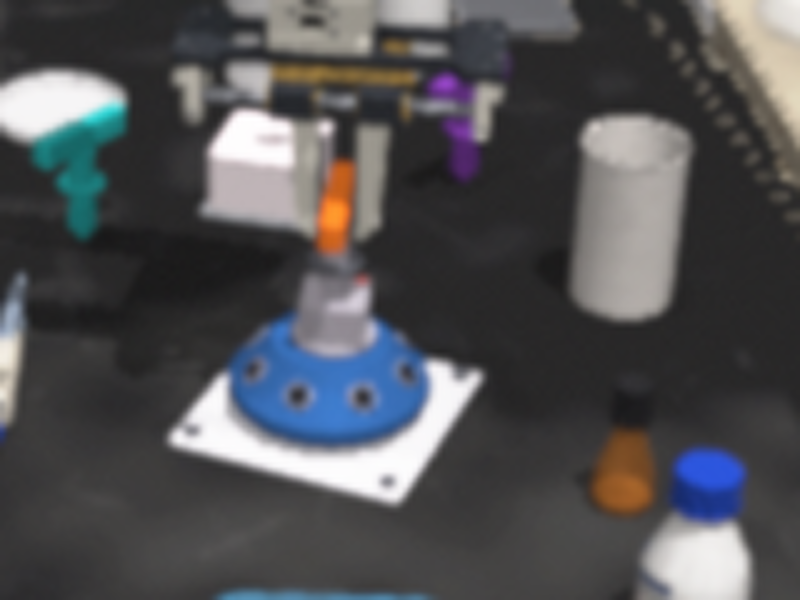

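View pics/c7.png

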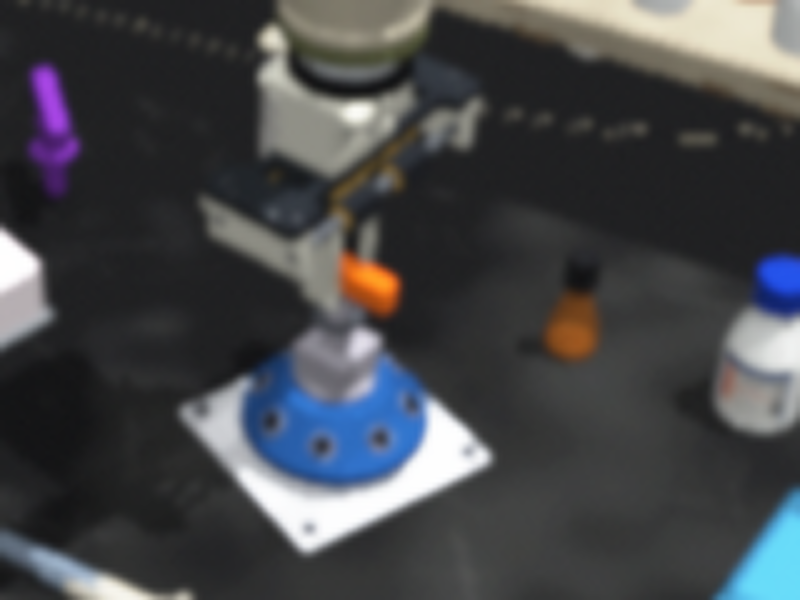

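The key is about 21 mm down, with no side load. Turning clockwise in steps.

Emit:
jog_arm --commands '[[[0, 0, 0], [0, 0, -0.008], 1], [[0, 0, 0], [0, 0, -0.016], 1], [[0, 0, 0], [0, 0, -0.024], 1], [[0, 0, 0], [0, 0, -0.032], 1], [[0, 0, 0], [0, 0, -0.04], 1], [[0, 0, 0], [0, 0, -0.048], 1]]'

```text
t: 12.2
tool_pos: [0.5396, -0.0907, 0.1288]
orientation: [2.683, 1.634, 0.001]
force: [-0.4, -1.7, -2.1]
opening: 0.0206
```

```bash
cat > st.py <<'E'
from h import *
import sys
s,c=cam('wrist'); print(s['t'],s['tool_pos'].round(4),tilt(s),s['force'].round(2),s['wrist_torque'].round(3),s['opening'])
if len(sys.argv)>1: save(c,sys.argv[1])
for i in range(3):
    robot.read_camera('wrist'); s=robot.read_state(); print(s['wrist_torque'].round(3),s['force'].round(2))
E
python3 st.py w8.png
```

```text
12.2 [ 0.5396 -0.0907  0.1288] (array([0.00026729, 0.00097503, 0.        ]), np.float64(-0.4767627670352524)) [-0.37 -1.71 -2.1 ] [-0.095 -0.16   0.029] 0.020626967319862473
[-0.074 -0.214  0.042] [-0.07 -0.3  -2.37]
[-0.099 -0.128  0.049] [ 0.56 -0.68 -1.5 ]
[-0.162 -0.112  0.02 ] [ 1.51 -0.36 -2.22]
```

View pics/w8.png

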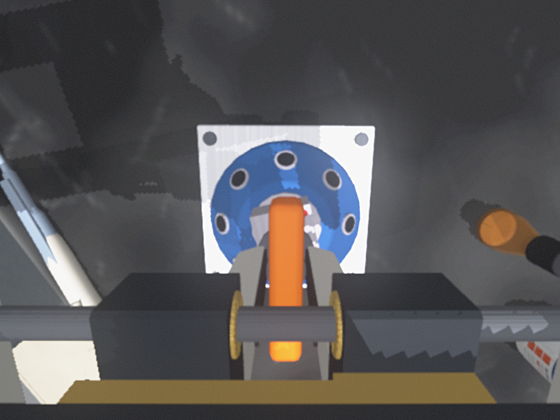

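Emit:
jog_arm --commands '[[[0, 0, 0], [0, 0, -0.008], 1], [[0, 0, 0], [0, 0, -0.016], 1], [[0, 0, 0], [0, 0, -0.024], 1], [[0, 0, 0], [0, 0, -0.032], 1], [[0, 0, 0], [0, 0, -0.04], 1], [[0, 0, 0], [0, 0, -0.048], 1], [[0, 0, 0], [0, 0, -0.056], 1], [[0, 0, 0], [0, 0, -0.064], 1], [[0, 0, 0], [0, 0, -0.064], 1]]'

```text
t: 13.52
tool_pos: [0.5392, -0.0906, 0.1283]
orientation: [2.953, 1.071, -0.0]
force: [0.5, -0.7, -4.0]
opening: 0.0205
```

```bash
python3 st.py w9.png
```

```text
13.525 [ 0.5392 -0.0906  0.1283] (array([ 0.00035044, -0.00010702,  0.        ]), np.float64(-0.8749355288530882)) [ 0.49 -0.71 -4.04] [-0.208 -0.145  0.058] 0.02050360095222275
[-0.161 -0.031  0.071] [ 0.38 -1.2  -4.24]
[-0.182 -0.076  0.085] [ 0.78 -1.56 -5.78]
[-0.245 -0.092  0.094] [ 0.88 -1.74 -4.61]
```

View pics/w9.png

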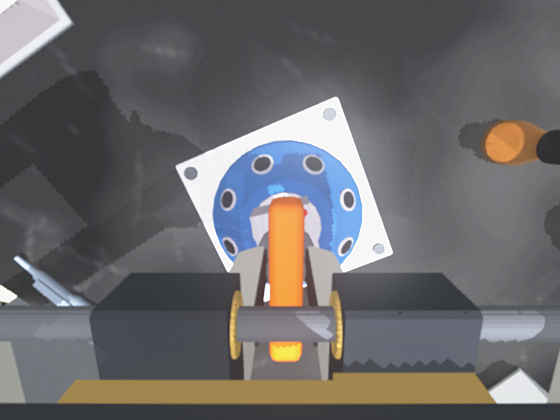

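```bash
cat > dot.py <<'E'
from h import *
import sys
s,c=cam('wrist')
a=c['pixels'].astype(int); m=(a[...,0]-np.maximum(a[...,1],a[...,2])>60)&(abs(a[...,1]-a[...,2])<50)
m[:180]=0;m[250:]=0;m[:,:302]=0;m[:,330:]=0
yx=np.argwhere(m); print('n',len(yx)); uv=yx.mean(0)[::-1]
P=back(s,c,[uv],.0855)[0]; v=P[:2]-s['tool_pos'][:2]; print(uv,P,np.hypot(*v),np.arctan2(v[1],v[0]),tilt(s)[1],s['wrist_torque'].round(3),s['force'].round(2))
x0,y0,w=270,180,80
save(c,sys.argv[1],cv2.resize(c['pixels'][180:260,230:340],(770,560),interpolation=cv2.INTER_CUBIC))
E
python3 dot.py w9z.png; python3 -c "
from h import *
v=np.array([.5572,-.0797])-[.5399,-.0909];print(np.arctan2(v[1],v[0]))
import cv2"
```

```text
n 63
[303.42857143 222.84126984] [ 0.55392912 -0.09200911  0.0855    ] 0.014757037360867859 -0.09667681304061518 -0.8749829504951211 [-0.245 -0.092  0.094] [ 0.88 -1.74 -4.61]
0.5745444659237697
```

View pics/w9z.png

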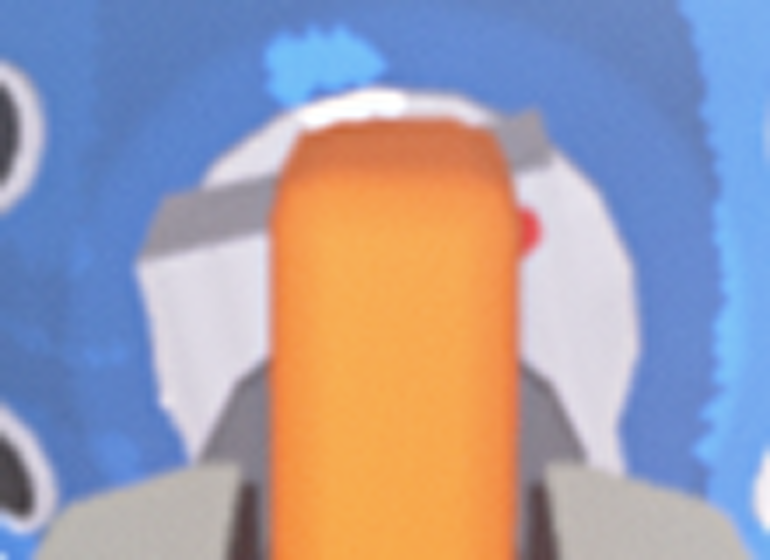

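Emit:
jog_arm --commands '[[[0, 0, -0.001], [0, 0, -0.008], 1], [[0, 0, -0.001], [0, 0, -0.016], 1], [[0, 0, -0.001], [0, 0, -0.024], 1], [[0, 0, -0.001], [0, 0, -0.032], 1], [[0, 0, -0.001], [0, 0, -0.036], 1], [[0, 0, -0.001], [0, 0, -0.036], 1]]'

```text
t: 14.52
tool_pos: [0.5393, -0.0907, 0.128]
orientation: [3.055, 0.731, 0.0]
force: [1.1, -0.9, -2.5]
opening: 0.0204
```

```bash
python3 st.py w10.png; python3 dot.py w10z.png
```

```text
14.525 [ 0.5393 -0.0907  0.128 ] (array([0.00047405, 0.00025125, 0.        ]), np.float64(-1.100801205042207)) [ 1.14 -0.91 -2.54] [-0.314  0.036  0.055] 0.0204023868789227
[-0.375 -0.033  0.027] [ 0.31 -1.98 -2.78]
[-0.295 -0.01   0.008] [ 0.41 -1.21 -2.34]
[-0.273 -0.017  0.077] [ 0.5  -1.99 -2.08]
n 59
[303.47457627 223.6440678 ] [ 0.55263201 -0.09544596  0.0855    ] 0.014151281284129538 -0.3468489126454406 -1.1008707978894947 [-0.273 -0.017  0.077] [ 0.5  -1.99 -2.08]
```

View pics/w10z.png

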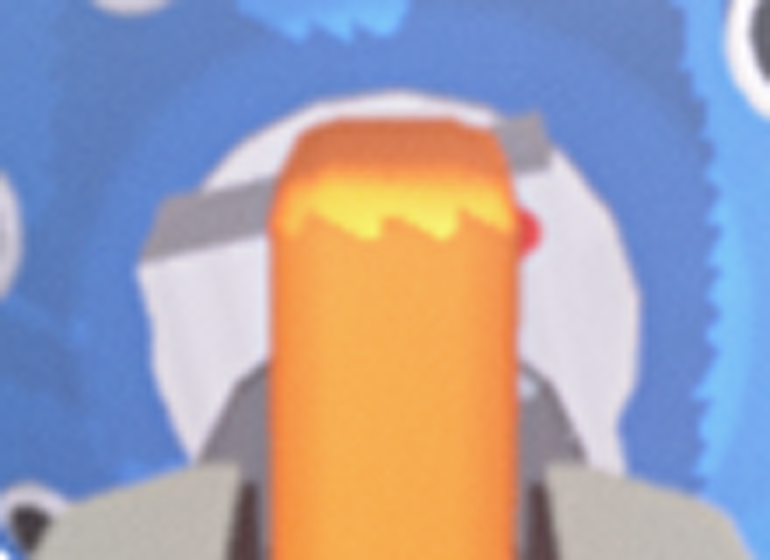

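Emit:
jog_arm --commands '[[[0, 0, 0], [0, 0, -0.005], 1], [[0, 0, 0], [0, 0, -0.01], 1], [[0, 0, 0], [0, 0, -0.014], 1], [[0, 0, 0], [0, 0, -0.014], 1]]'

```text
t: 15.28
tool_pos: [0.5393, -0.0906, 0.1279]
orientation: [3.084, 0.595, -0.0]
force: [0.2, -2.0, -2.8]
opening: 0.0204
```

```bash
cat > tq.py <<'E'
from h import *
L=[]
for i in range(8):
    s=robot.read_state(); L.append(np.r_[s['wrist_torque'],s['force']]); robot.read_camera('scene')
L=np.array(L); print(s['t'],tilt(s)[1],s['tool_pos'].round(4),L.mean(0).round(3),L.std(0).round(3))
E
python3 tq.py; python3 dot.py w11z.png
```

```text
15.625 -1.1888821606374216 [ 0.5393 -0.0906  0.1279] [-0.266 -0.005  0.055  0.252 -1.521 -3.147] [0.034 0.02  0.021 0.399 0.445 0.402]
n 59
[303.45762712 223.47457627] [ 0.55208134 -0.09648445  0.0855    ] 0.014093908929643436 -0.43058058282723316 -1.1888836763953152 [-0.279 -0.017  0.052] [ 0.32 -1.34 -3.47]
```

View pics/w11z.png

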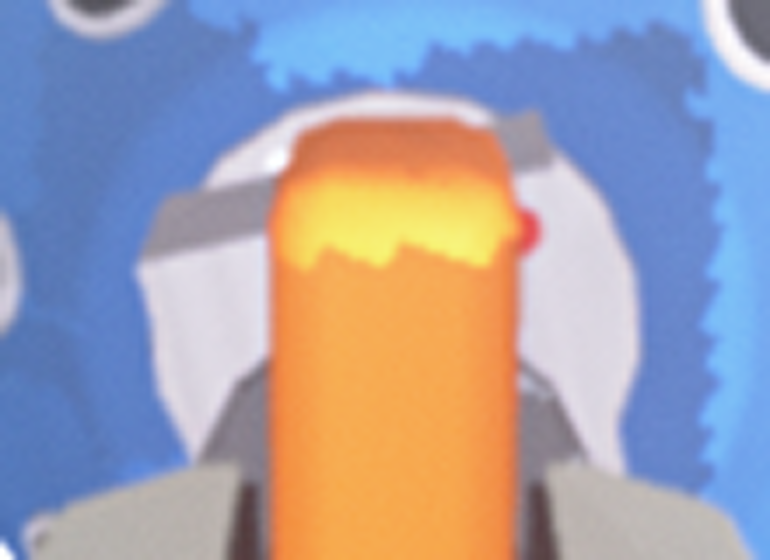

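Torque is 0.055 N m, the running friction, so the stop isn't reached yet. Small steps from here.

Emit:
jog_arm --commands '[[[0, 0, 0], [0, 0, -0.004], 1], [[0, 0, 0], [0, 0, -0.007], 1], [[0, 0, 0], [0, 0, -0.007], 1]]'

```text
t: 16.1
tool_pos: [0.5392, -0.0906, 0.1279]
orientation: [3.097, 0.528, -0.0]
force: [0.7, -0.8, -3.2]
opening: 0.0206
```

```bash
python3 tq.py
```

```text
16.45 -1.2327895183057076 [ 0.5393 -0.0906  0.1279] [-0.281 -0.051  0.053  0.592 -1.421 -3.589] [0.024 0.02  0.03  0.598 0.633 0.531]
```

Emit:
jog_arm --commands '[[[0, 0, 0], [0, 0, -0.004], 1], [[0, 0, 0], [0, 0, -0.006], 1], [[0, 0, 0], [0, 0, -0.006], 1]]'

```text
t: 16.88
tool_pos: [0.5392, -0.0906, 0.1279]
orientation: [3.106, 0.469, -0.0]
force: [0.1, -1.5, -3.0]
opening: 0.0202
```

```bash
python3 tq.py
```

```text
17.225 -1.270463180105932 [ 0.5392 -0.0906  0.1279] [-0.28  -0.014  0.067  0.569 -1.755 -3.622] [0.034 0.033 0.031 0.61  0.303 0.385]
```

Emit:
jog_arm --commands '[[[0, 0, 0], [0, 0, -0.004], 1], [[0, 0, 0], [0, 0, -0.006], 1], [[0, 0, 0], [0, 0, -0.006], 1]]'

```text
t: 17.65
tool_pos: [0.5392, -0.0906, 0.1279]
orientation: [3.114, 0.411, -0.0]
force: [0.5, -1.5, -4.0]
opening: 0.0208
```

```bash
python3 tq.py;python3 dot.py w12z.png
```

```text
18.0 -1.3081448892524141 [ 0.5392 -0.0906  0.1279] [-2.740e-01 -1.000e-03  8.900e-02  3.240e-01 -1.411e+00 -4.160e+00] [0.021 0.03  0.024 0.246 0.515 0.58 ]
n 56
[303.55357143 223.71428571] [ 0.55094301 -0.09803581  0.0855    ] 0.013871253028534841 -0.5657078392069227 -1.3081181161964412 [-0.233 -0.067  0.103] [ 0.84 -0.87 -3.72]
```

View pics/w12z.png

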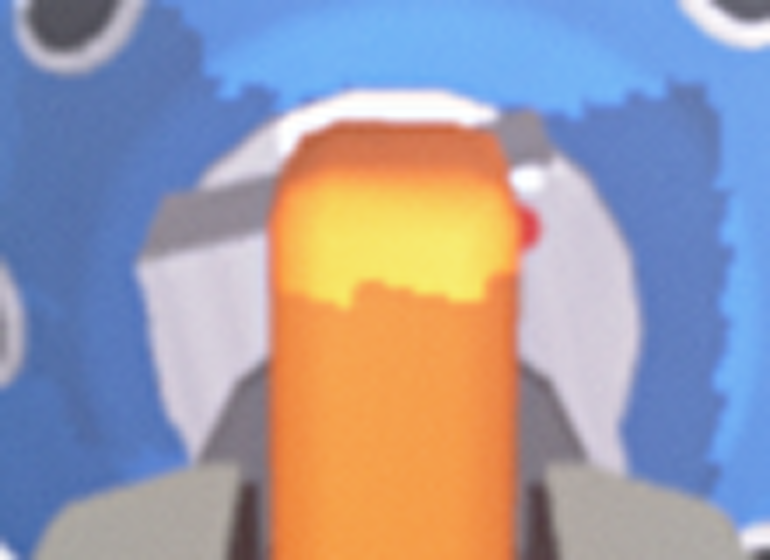

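Emit:
jog_arm --commands '[[[0, 0, 0], [0, 0, -0.004], 1], [[0, 0, 0], [0, 0, -0.006], 1], [[0, 0, 0], [0, 0, -0.006], 1]]'

```text
t: 18.48
tool_pos: [0.5392, -0.0906, 0.1279]
orientation: [3.121, 0.352, -0.0]
force: [1.3, -1.0, -4.5]
opening: 0.0206
```

```bash
python3 tq.py
```

```text
18.825 -1.3457368932582725 [ 0.5392 -0.0906  0.1279] [-0.266  0.015  0.108  0.601 -1.368 -4.176] [0.022 0.015 0.029 0.662 0.515 0.726]
```

Emit:
jog_arm --commands '[[[0, 0, 0], [0, 0, -0.003], 1], [[0, 0, 0], [0, 0, -0.005], 1], [[0, 0, 0], [0, 0, -0.005], 1]]'

```text
t: 19.25
tool_pos: [0.5392, -0.0906, 0.1279]
orientation: [3.127, 0.303, -0.0]
force: [1.3, -1.3, -2.7]
opening: 0.0202
```

```bash
python3 tq.py
```

```text
19.6 -1.3771849525752635 [ 0.5392 -0.0906  0.1279] [-2.590e-01  2.000e-03  1.150e-01  6.620e-01 -1.182e+00 -3.890e+00] [0.049 0.019 0.03  0.396 0.488 0.618]
```

At the stop: torque climbed steadily from 0.053 to 0.115 N m over the last steps, well below 0.2. Now I'll back off through the play and lift out.

Emit:
jog_arm --commands '[[[0, 0, 0], [0, 0, 0.012], 1], [[0, 0, 0], [0, 0, 0.024], 1], [[0, 0, 0], [0, 0, 0.036], 1], [[0, 0, 0], [0, 0, 0.048], 1], [[0, 0, 0], [0, 0, 0.048], 1]]'

```text
t: 20.27
tool_pos: [0.5395, -0.0904, 0.1282]
orientation: [3.046, 0.769, 0.001]
force: [0.4, -0.8, -0.7]
opening: 0.0204
```

```bash
python3 tq.py; python3 dot.py w13z.png
```

```text
20.625 -1.076202006620865 [ 0.5393 -0.0906  0.1279] [ 0.026  0.069  0.002 -0.045 -0.381 -1.622] [0.037 0.025 0.032 0.455 0.226 0.671]
n 83
[304.59036145 221.30120482] [ 0.55445066 -0.09487686  0.0855    ] 0.015808467770614773 -0.27715069583671553 -1.0760341554635338 [-0.017  0.053  0.021] [ 0.32 -0.57 -1.06]
```

View pics/w13z.png

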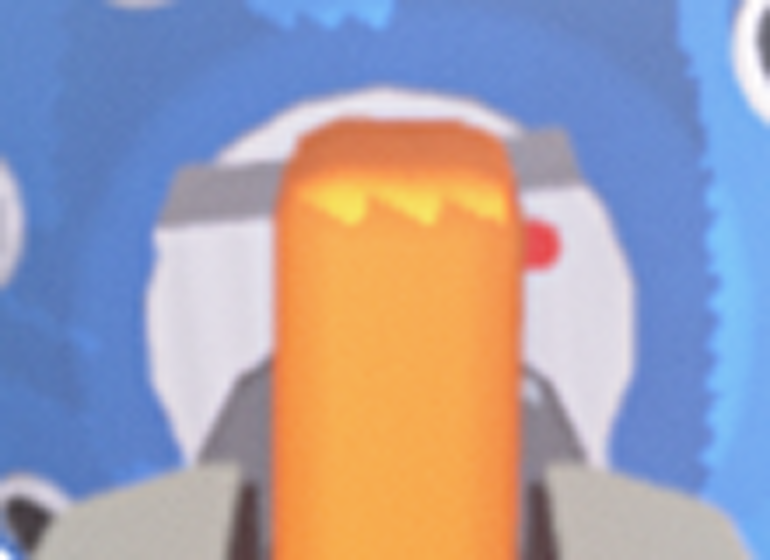

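The torque is back to zero, so the key is free. Lifting out straight.

Emit:
jog_arm --commands '[[[0, 0, 0.008], [0, 0, 0], 1], [[0, 0, 0.018], [0, 0, 0], 1], [[0, 0, 0.03], [0, 0, 0], 1], [[0, 0, 0.045], [0, 0, 0], 1], [[0, 0, 0.07], [0, 0, 0], 1], [[0, 0, 0.11], [0, 0, 0], 1], [[0, 0, 0.15], [0, 0, 0], 1], [[0, 0, 0.15], [0, 0, 0], 1]]'

```text
t: 21.72
tool_pos: [0.5409, -0.091, 0.2211]
orientation: [3.043, 0.769, 0.007]
force: [-0.3, 0.3, -1.8]
opening: 0.0199
```

```bash
python3 tq.py; python3 st.py w14.png
```

```text
22.075 -1.075904115019421 [ 0.5386 -0.0904  0.2167] [ 0.033  0.07  -0.018 -0.412 -0.131 -1.75 ] [0.034 0.029 0.024 0.375 0.587 0.438]
22.125 [ 0.5387 -0.0905  0.2169] (array([-0.00011813, -0.0015429 , -0.        ]), np.float64(-1.075960415195063)) [ 0.08  0.54 -0.87] [ 0.039  0.028 -0.013] 0.020333956826083417
[0.027 0.092 0.01 ] [-0.52 -0.9  -1.38]
[-0.001  0.096 -0.018] [ 0.18  0.15 -1.87]
[ 0.06   0.049 -0.001] [ 0.2  -0.23 -2.18]
```

View pics/w14.png

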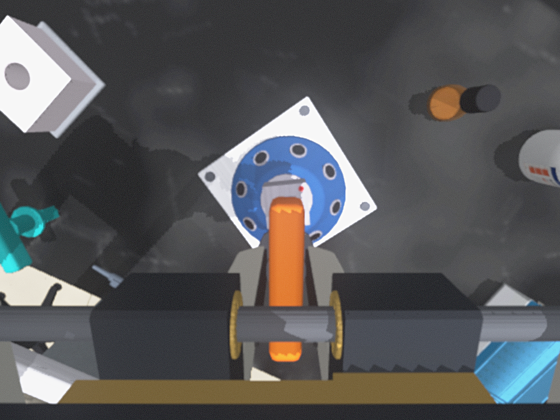

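The key is out and the hub screw stays turned, dot at (301,188). Back to the holder, first to a viewing position.

Emit:
jog_arm --commands '[[[0, 0.05, 0.01], [0, 0, 0.028], 1], [[-0.004, 0.12, 0.01], [0, 0, 0.056], 1], [[-0.004, 0.19, 0.01], [0, 0, 0.084], 1], [[-0.004, 0.26, 0.01], [0, 0, 0.112], 1], [[-0.004, 0.33, 0.01], [0, 0, 0.14], 1], [[-0.004, 0.38, 0.01], [0, 0, 0.168], 1], [[-0.004, 0.421, 0.01], [0, 0, 0.196], 1], [[-0.004, 0.421, 0.01], [0, 0, 0.224], 1], [[-0.004, 0.421, 0.01], [0, 0, 0.2515], 1], [[-0.004, 0.421, 0.01], [0, 0, 0.2515], 1]]'

```text
t: 23.58
tool_pos: [0.5367, 0.1622, 0.2236]
orientation: [1.598, 2.704, -0.0]
force: [-0.2, 0.0, -1.2]
opening: 0.0205
```

```bash
python3 st.py w15.png
python3 - <<'E'
from h import *
s,c=cam('wrist'); save(c,'w15z.png',cv2.resize(c['pixels'][80:260,160:400],(800,600),interpolation=cv2.INTER_CUBIC))
E
```

```text
23.575 [0.5367 0.1622 0.2236] (array([0.0004195 , 0.00016213, 0.        ]), np.float64(0.5034631145383645)) [-0.15  0.02 -1.24] [ 0.027 -0.011 -0.011] 0.02048122901574681
[ 0.036 -0.057  0.071] [ 0.72 -0.85 -1.9 ]
[-0.005 -0.023 -0.03 ] [ 0.17 -0.39 -1.3 ]
[ 0.039 -0.023 -0.036] [-0.44 -0.   -1.89]
```

View pics/w15z.png

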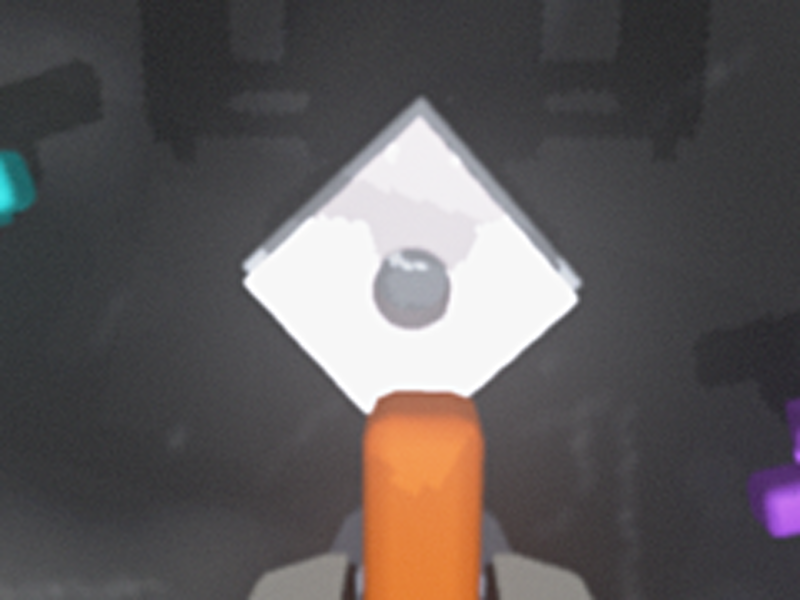

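Run:
```python
from h import *
s,c=cam('wrist')
z=lambda a:np.array(a)*.3+[160-.35,80-.35]
print(back(s,c,z([[412,288],[375,288],[450,288],[412,249],[412,329]]),.05).round(4))
print(s['tool_pos'])
```

```text
[[0.5202 0.1889 0.05  ]
 [0.5103 0.1835 0.05  ]
 [0.5303 0.1945 0.05  ]
 [0.5146 0.1992 0.05  ]
 [0.5262 0.1779 0.05  ]]
[0.53676864 0.16196796 0.22363595]
```

The hole is at (.5202,.1889), which agrees within 2 mm with where the key was gripped. Moving over it and lowering.

Emit:
jog_arm --commands '[[[-0.0263, 0.0447, 0], [0, 0, 0], 1], [[-0.0263, 0.0447, -0.05], [0, 0, 0], 1], [[-0.0263, 0.0447, -0.1], [0, 0, 0], 1], [[-0.0263, 0.0447, -0.145], [0, 0, 0], 1], [[-0.0263, 0.0447, -0.145], [0, 0, 0], 1], [[-0.0263, 0.0447, -0.145], [0, 0, 0], 1]]'

```text
t: 24.62
tool_pos: [0.5216, 0.1889, 0.1379]
orientation: [1.6, 2.702, 0.001]
force: [1.0, 0.6, -0.5]
opening: 0.0205
```

```bash
python3 st.py w16.png
python3 - <<'E'
from h import *
s,c=cam('side'); save(c,'s16.png', cv2.resize(c['pixels'][140:260,200:360],(800,600),interpolation=cv2.INTER_CUBIC))
s,c=cam('scene'); save(c,'c16.png', cv2.resize(c['pixels'][140:260,160:320],(800,600),interpolation=cv2.INTER_CUBIC))
E
```

```text
24.625 [0.5216 0.1889 0.1379] (array([-1.79339727e-05,  1.48925954e-03,  0.00000000e+00]), np.float64(0.5017982687051972)) [ 1.    0.56 -0.51] [ 0.035 -0.074  0.017] 0.020549162289593685
[ 0.026 -0.026 -0.033] [ 0.51  0.24 -1.  ]
[ 0.015 -0.018  0.076] [ 0.63  0.89 -1.52]
[ 0.038 -0.034 -0.03 ] [-0.69  0.34 -1.75]
```

View pics/s16.png

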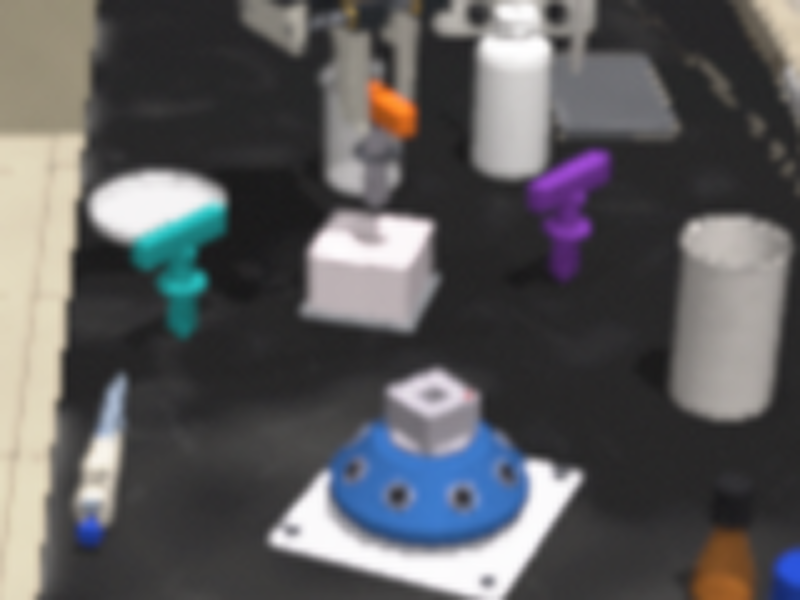

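View pics/c16.png

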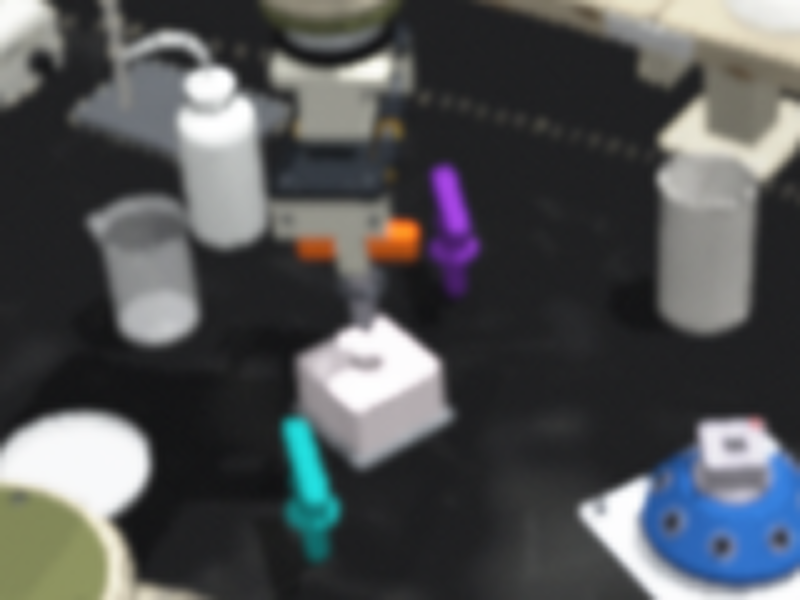

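The key's tip hangs over the hole in both views, and the hub screw has clearly turned. Lowering.

Emit:
jog_arm --commands '[[[-0.001, 0, -0.012], [0, 0, 0], 1], [[-0.001, 0, -0.024], [0, 0, 0], 1], [[-0.001, 0, -0.036], [0, 0, 0], 1], [[-0.001, 0, -0.046], [0, 0, 0], 1], [[-0.001, 0, -0.054], [0, 0, 0], 1], [[-0.001, 0, -0.054], [0, 0, 0], 1]]'

```text
t: 25.68
tool_pos: [0.5206, 0.1888, 0.1047]
orientation: [1.599, 2.703, 0.0]
force: [0.0, -0.0, -1.5]
opening: 0.0206
```

Emit:
jog_arm --commands '[[[0, 0, -0.012], [0, 0, 0], 1], [[0, 0, -0.024], [0, 0, 0], 1], [[0, 0, -0.034], [0, 0, 0], 1], [[0, 0, -0.042], [0, 0, 0], 1], [[0, 0, -0.047], [0, 0, 0], 1], [[0, 0, -0.047], [0, 0, 0], 1]]'

```text
t: 26.42
tool_pos: [0.5205, 0.1888, 0.0762]
orientation: [1.599, 2.703, -0.0]
force: [1.4, -0.1, -2.1]
opening: 0.0205
```

Inserting freely; the seat is expected at TCP z ≈ 0.072.

Emit:
jog_arm --commands '[[[0, 0, -0.003], [0, 0, 0], 1], [[0, 0, -0.006], [0, 0, 0], 1], [[0, 0, -0.006], [0, 0, 0], 1]]'

```text
t: 26.8
tool_pos: [0.5204, 0.1887, 0.0725]
orientation: [1.6, 2.703, -0.0]
force: [-0.5, 0.2, -2.0]
opening: 0.0204
```

```bash
python3 tq.py
```

```text
27.15 0.5022580599800434 [0.5205 0.1888 0.0727] [ 0.014 -0.025  0.004 -0.085  0.009 -1.915] [0.024 0.027 0.031 0.311 0.407 0.228]
```

Emit:
jog_arm --commands '[[[0, 0, -0.0015], [0, 0, 0], 1], [[0, 0, -0.003], [0, 0, 0], 1], [[0, 0, -0.003], [0, 0, 0], 1]]'

```text
t: 27.58
tool_pos: [0.5207, 0.1888, 0.0718]
orientation: [1.599, 2.703, 0.0]
force: [-4.3, -1.0, 7.1]
opening: 0.0204
```

```bash
python3 tq.py
```

```text
27.925 0.502337589151947 [0.5206 0.1888 0.0717] [-0.198  0.639 -0.025 -3.696 -1.135  6.199] [0.03  0.019 0.032 0.424 0.527 0.576]
```

Contact came at exactly the original seat height (0.0718). Releasing.

Emit:
jog_arm --commands '[[[0, 0, 0.0005], [0, 0, 0], -0.2], [[0, 0, 0.0005], [0, 0, 0], -0.2], [[0, 0, 0.0005], [0, 0, 0], -0.2], [[0, 0, 0.0005], [0, 0, 0], -0.2], [[0, 0, 0.0005], [0, 0, 0], -0.2], [[0, 0, 0.0005], [0, 0, 0], -0.2]]'

```text
t: 28.72
tool_pos: [0.5207, 0.1888, 0.072]
orientation: [1.599, 2.703, 0.0]
force: [-0.0, -0.4, -0.2]
opening: 0.0556
```

Emit:
jog_arm --commands '[[[0, 0, 0.03], [0, 0, 0], -0.2], [[0, 0, 0.07], [0, 0, 0], -0.2], [[0, 0, 0.12], [0, 0, 0], -0.2], [[0, 0, 0.18], [0, 0, 0], -0.2], [[0, 0, 0.24], [0, 0, 0], -0.2], [[0, 0, 0.24], [0, 0, 0], -0.2]]'

```text
t: 29.48
tool_pos: [0.523, 0.1895, 0.2216]
orientation: [1.596, 2.698, 0.01]
force: [0.6, -0.2, -0.2]
opening: 0.0556
```

```bash
python3 st.py w17.png
python3 - <<'E'
from h import *
s,c=cam('side'); save(c,'s17.png', cv2.resize(c['pixels'][140:260,200:360],(800,600),interpolation=cv2.INTER_CUBIC))
s,c=cam('scene'); save(c,'c17.png', cv2.resize(c['pixels'][140:260,160:320],(800,600),interpolation=cv2.INTER_CUBIC))
E
```

```text
29.475 [0.523  0.1895 0.2216] (array([-0.00187163,  0.0088392 ,  0.        ]), np.float64(0.5023490091949958)) [ 0.58 -0.24 -0.16] [-0.051  0.004  0.004] 0.05558619752928124
[-0.033 -0.08  -0.03 ] [-1.07  0.09 -0.72]
[-0.016 -0.076 -0.004] [-0.49 -0.23 -1.27]
[ 0.013 -0.065  0.012] [ 0.09  0.25 -0.37]
```

View pics/s17.png

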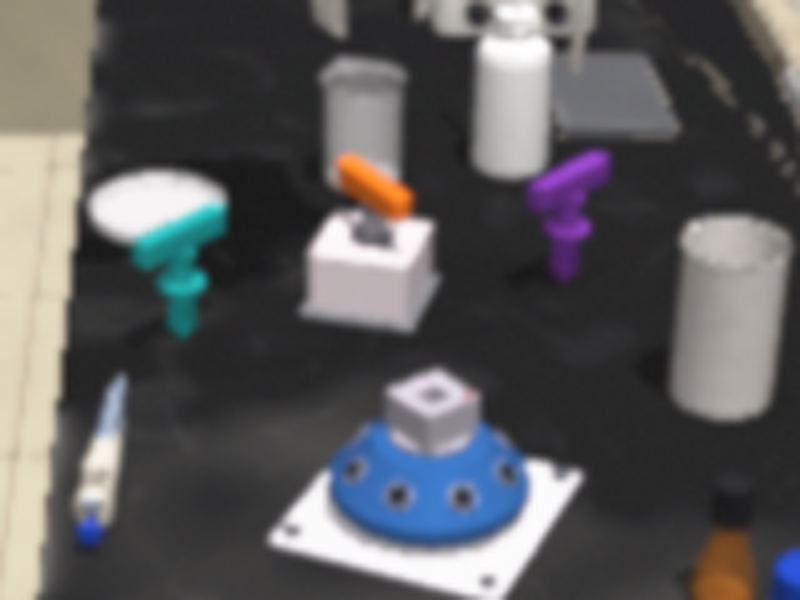

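View pics/c17.png

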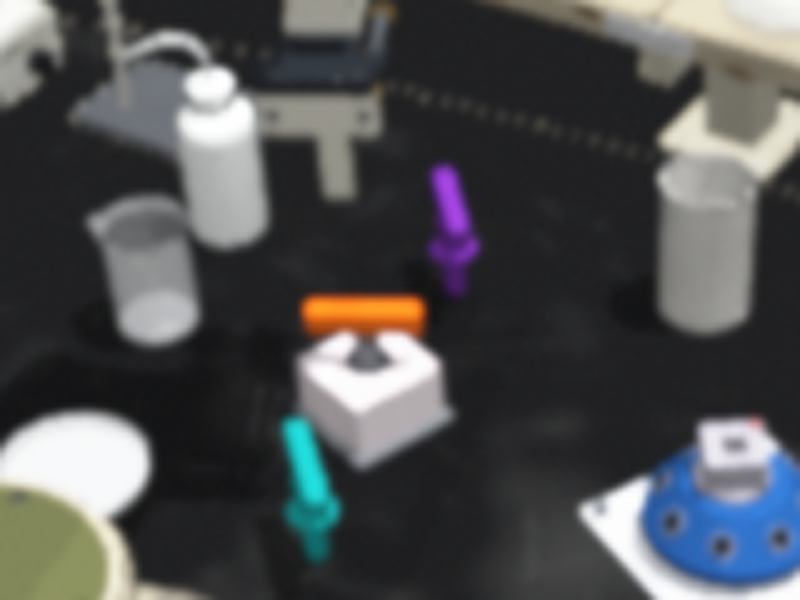

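View pics/w17.png

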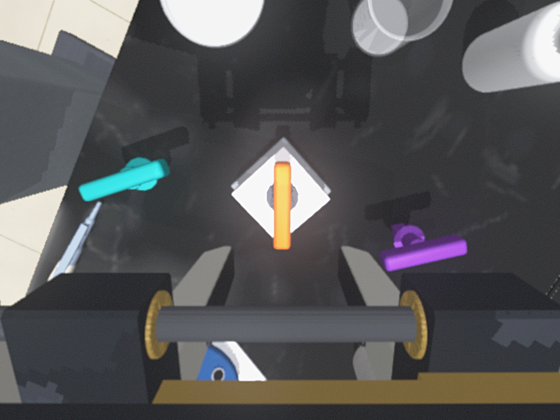

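The key is seated, upright and released. One more check of the hub screw's final angle.

Emit:
jog_arm --commands '[[[0.015, -0.1, 0.05], [0, 0, -0.03], -0.2], [[0.015, -0.2, 0.05], [0, 0, -0.06], -0.2], [[0.015, -0.3, 0.05], [0, 0, -0.072], -0.2], [[0.015, -0.4, 0.05], [0, 0, -0.072], -0.2], [[0.015, -0.49, 0.05], [0, 0, -0.072], -0.2], [[0.015, -0.529, 0.05], [0, 0, -0.072], -0.2], [[0.015, -0.529, 0.05], [0, 0, -0.072], -0.2], [[0.015, -0.529, 0.05], [0, 0, -0.072], -0.2]]'

```text
t: 30.78
tool_pos: [0.5286, -0.128, 0.244]
orientation: [-2.163, -2.274, 0.002]
force: [-0.1, -0.9, 0.2]
opening: 0.0557
```

```bash
python3 st.py w18.png
python3 - <<'E'
from h import *
s,c=cam('wrist'); save(c,'w18z.png',cv2.resize(c['pixels'][80:260,160:400],(800,600),interpolation=cv2.INTER_CUBIC))
E
```

```text
30.775 [ 0.5286 -0.128   0.244 ] (array([-0.00071768, -0.00283303, -0.        ]), np.float64(0.049985715103271405)) [-0.06 -0.92  0.2 ] [ 0.004  0.004 -0.005] 0.055663847533121785
[ 0.024  0.028 -0.019] [-0.09  0.51  0.37]
[ 0.016 -0.052  0.   ] [-0.34  0.79  0.48]
[-0.048 -0.006  0.011] [-0.39 -0.12 -0.52]
```

View pics/w18z.png

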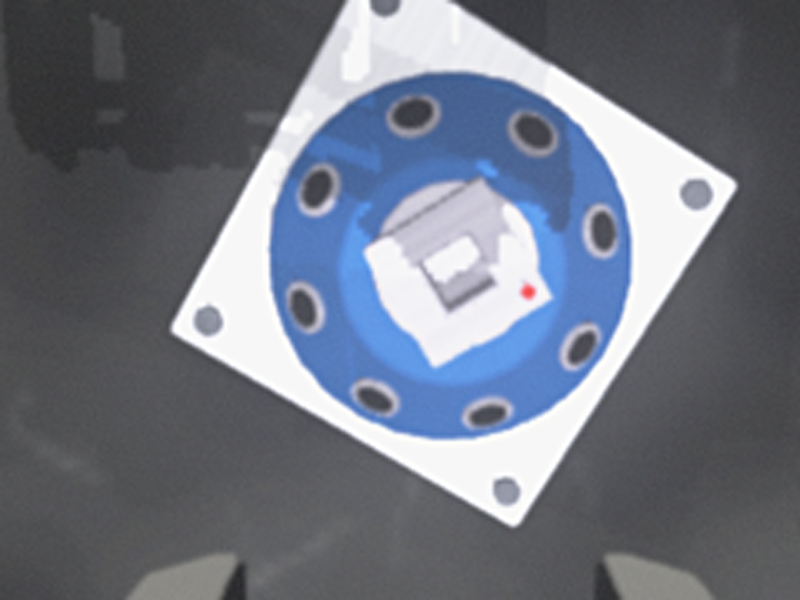

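Run:
```python
from h import *
s,c=cam('wrist')
z=lambda a:np.array(a)*.3+[160-.35,80-.35]
P=back(s,c,z([[483,178],[552,297],[433,368],[364,247]]),.085); d=np.diff(np.vstack([P,P[:1]]),axis=0)[:,:2]
print(P.mean(0),np.linalg.norm(d,axis=1),[np.mod(np.arctan2(a[1],a[0]),np.pi/2)-np.pi/2 for a in d])
```

```text
[ 0.53796333 -0.0894547   0.085     ] [0.03966572 0.04064848 0.04081897 0.03926309] [np.float64(-0.971000295414742), np.float64(-0.9728770696296838), np.float64(-1.00539849652134), np.float64(-1.0017054061254895)]
```

The hub went from -0.175 to about -0.985 rad, so it turned about 0.8 rad and is at the stop. Handing in.

```bash
python3 -c "
from plant import robot
print(robot.close_job())"
```

```text
the job is handed in; nothing more can be done
None
```

The job is done and handed in at about 31 s of the 70 s allowed; handing in gave no verdict.

- **Insertion:** I took the orange key from its holder, aligned it to the hub screw's seen yaw (about -0.175 rad), and lowered it about 21–22 mm into the socket. There was no notable contact force on the way down.
- **Turning:** I turned the screw clockwise until the torque climbed from its running 0.055 N m to 0.115 N m. That is below the 0.2 N m forcing limit. I then backed off through the play and lifted the key out.
- **Return:** The key met the holder's seat at the same tool height (71.8 mm) as when I gripped it, with a push of about 8 N. I then released it.

**Last checks:**
- The screw's yaw, measured in the wrist picture, changed by about 0.81 rad, so it stands at its stop.
- The side, scene and wrist pictures show the key upright and fully down in the holder.
- Nothing else in those pictures looked moved, though I did not measure the bystanders' positions. The gripper is clear of everything.

**Did not fully agree:**
- The gripper read about 20.5 mm open on the 16 mm bar, most likely a reading offset, as the key held firmly.
- While turning, the wrist showed a side moment of about 0.3 N m and a downward pull of about 3 N. Both vanished after backing off.

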